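# Hook a battery pack into its dock and lock the catch

### The job

Put the black battery pack into the empty dock on the plywood demo board: tilt it, hook its tongue under the dock's metal lip, then swing it down until it lies flat and fully home, lowering it under control, neither forcing it nor letting it drop. Then slide the dock's steel catch all the way forward over the pack, let go, and leave the jar, screwdriver and spool where they are.

Things in the scene. Friction and masses are not known exactly. Their poses are not given: they have to be found in the camera images.
- pack_grip (a point): Middle of the grip rib (44 x, 16 y, 30 high mm) on top of the loose black battery pack (0.2 to 0.4 kg, balanced under the rib), 53 mm above the pack's underside, 62 mm behind the tongue's tip, 38 mm ahead of the tail. Axes are the pack's: -x to its tongue, z up. The pack starts flat on the bench. Its block is 76 x, 60 y, 38 high mm; with the tongue it is 100 mm long.
- pack_nose (a point): Middle of the lower edge of the tip of the pack's tongue, level with the pack's underside. The flat tongue, 5 mm thick and 50 mm wide, stands out 24 mm at the bottom of the block's front end. Axes as pack_grip.
- bay_seat (a point): Fixed dock: point on the bay's floor (16 mm above the bench) at the foot of the front wall, mid-width. x points from lip end to rear block, z up. The bay is 104 long (x), 65 wide; side walls 24 mm high. Home, the pack lies flat here, tongue tip at x = 0 to 4 mm. Plywood round it is 12 mm high; breadboards 21 mm high lie at y = -58 to -173 mm, a circuit board beyond.
- bay_lip (a point): Middle of the lower inner edge of the dock's aluminium lip, 14 mm above the bay's floor. The lip is 5 mm thick, 80 wide, and overhangs the floor by 12 mm from the front wall; nothing stands above it. Axes as bay_seat.
- bay_rear (a point): Middle of the top inner edge of the rear block, 41 mm above the bay's floor and 104 mm from the front wall; the catch on it reaches up to 45 mm. So the pack cannot go in flat: it fits tongue first, tongue end 22 to 32 degrees lower than the tail. Axes as bay_seat.
- catch_tab (a point): Centre of the upright tab (8 x, 30 y, 24 high mm) of the dock's steel catch; its foot is 45 mm above the bay's floor, on a flat 4 mm plate 36 mm wide that lies on the rear block and reaches 24 mm ahead of the tab's centre and 16 mm behind it. Axes as bay_seat; locking moves it along -x.
- catch (a joint): Catch slide, m: 0 = drawn back clear of the bay, 0.018 = fully forward (towards the lip, over the pack's tail, at its stop). Friction about 2 N; it stays where it is left.
- jar_mid (a point): Bystander: small lidded jar, 56 mm across, 70 mm high; centre.
- driver_mid (a point): Bystander: screwdriver lying on the bench; a point under its middle.
- spool_mid (a point): Bystander: grey spool, 56 mm across, 40 mm high; centre.
There are look-alikes about, which are no part of the job. Of the things shaped like the part that bears pack_grip, the black one is meant.

How it is judged:
By the outcome, as a careful person would: the job done as asked, in the order asked, and still so for the second after the job is handed in, with the robot touching nothing.
It also fails if it takes over 54 s, if anything falls off the work surface, if the arm or the gripper's body presses on something with over 40 N, if the wrist force passes 120 N, or if a joint passes its speed limit or range.

### The arm

A 7-joint arm with a two-finger parallel gripper is mounted at the origin on the work surface. World frame = base frame: x ahead of the robot, y to its left, z up, the work surface at z = 0. Lengths are in m, angles in rad, forces in N, time in s.
With the tool pointing down it reaches from about 0.4 to 0.875 m from the base axis. Payload 19.3 kg.
Tool frame: the origin (TCP) lies on the centre line of the jaws, within the pads' length; the fingertips stand 11 mm ahead of it and the grasp point (between the pads) lies 8 mm behind it; y points along the fingers, x is the direction in which the jaws open and shut, and the axes are right-handed (so a half turn about y gives the same grasp; the last joint's range is limited). The gripper opens to 85 mm and grips with 20 to 120 N. Pads are 22 mm wide; open, the fingers measure 114 mm over their backs; the gripper's body (76 mm by 85 mm) begins 54 mm behind the grasp point. The pads swing forward as they close: fully open they stand 13 mm farther back than shut.
Start: joints at [1.183, 0.521, -0.036, 1.599, 0.021, 1.021, -0.113], TCP at [0.195, -0.594, 0.242] pointing down, gripper open.
Joint ranges: [-2.91, 2.91], [-0.3, 2.13], [-1.5, 1.42], [0.17, 2.43], [-1.26, 4.41], [0.16, 1.93], [-2.52, 2.52]. Speed limits (rad/s): [1.89, 1.89, 2.39, 2.39, 3.01, 3.01, 3.01].

### API

Orientations are given as [roll, pitch, yaw] about the fixed x, y, z axes, in that order (R = Rz(yaw) Ry(pitch) Rx(roll)).
In Python, from workcell import monitor, cams, bot gives the robot as it stands.
- The arm moves only by the tool send_rows, never from a script. Its argument "series" is text: rows parted by semicolons, each of 7 numbers parted by spaces: the turn, a rotation vector about the tool's x, y, z in rad, then the shift along the tool's x, y, z in mm, then the opening, from 0 (shut) to 1 (fully open). In form: ax ay az tx ty tz claw; .... A call has 1 to 20 rows; each row is the pose to reach, as a shift and turn from the pose commanded when the call began, along the tool's axes at that moment; what a row does not reach only later rows make up. A row lasts 1/12 s, in which the tool goes at most 41.7 mm and 7.16 degrees, less where a joint would pass 70% of its speed; a pose out of reach is approached as far as the arm can. A call with a gripper value outside its range is refused whole. The fingers move at their own pace and stop on an object; "force" is the grip in N (left out, the last holds). Time passes only in rows, so rows that repeat a pose let the fingers close. It gives the time, the measured TCP pose, the force and the opening at its end, in the units of the state.
- monitor.observe(): the state, without advancing time (a new reading comes with each control period).
- cams.grab_frame(name): name is "scene" or "top"; returns the picture (480x640x3 uint8, red, green, blue); there is no depth.
- cams.get_calibration(name): a dict with "mtx" (3x3 intrinsics, pixels), "k1" (the pictures are not rectified: a ray, as slopes to the right and down, at radius r is drawn at 1 + k1 r^2 times it, then the intrinsics apply), "origin" and "attitude" of the camera in the world. Camera axes: x right, y down, z forward; pixel columns grow to the right and rows downward; lengths in m; the calibration is good to about 2 mm. A picture is of the moment at which its call begins. get_calibration takes no time and is no camera call.
- bot.job_done(): hands the job in, once; it reports no verdict.
The state is a dict: "clock": time; "qpos": joint angles; "qd": joint speeds; "joint_efforts": joint torques, N m; "position": TCP position; "tool_rot": TCP orientation; "force": force on the tool from outside, world axes, zero at the start; "moment": the same for the moment, N m; "grip_width": finger opening in m.
Only numpy, scipy, OpenCV 4.12 (cv2) and the standard library are available. Lean on these libraries where they do the work, as an engineer would, in place of code of your own. Each camera call takes 0.05 s, during which the arm holds its last target.

## Working session

There is one attempt and no reset: what is moved stays moved. The work goes in short steps, Python scripts to look and compute and a tool call to move; the robot and the scene stay as the last step left them, time stands still between calls to the robot, and variables do not carry over. Pictures are saved under pics/ and viewed, and the job is handed in when it is done.

Besides the shell and the picture viewer there is one more tool, called after "Emit:" by a JSON object that holds its "api" and its "payload". send_rows: Moves the arm, as the interface text tells. Its arguments: {"type":"object","properties":{"series":{"type":"string"},"force":{"type":"number"}},"required":["series"]}

```bash
ls; mkdir -p pics
python3 - <<'E'
from workcell import monitor, cams, bot
import cv2
print(monitor.observe())
for n in ("scene","top"):
    c=cams.get_calibration(n); print(n,c)
    f=cams.grab_frame(n); cv2.imwrite(f"pics/{n}0.png",f[:,:,::-1])
E
```

```text
pics
{'clock': 0.0, 'qpos': array([ 1.18280553,  0.52200136, -0.03631868,  1.60001886,  0.02120656,
        1.02110902, -0.11277422]), 'qd': array([-8.33800378e-04, -3.04170447e-04,  7.27326835e-05,  1.49399085e-03,
        1.31247025e-03, -1.62677511e-04, -8.64436435e-04]), 'joint_efforts': array([ 2.09476661e-03, -9.27092957e+01,  1.98082387e+00, -3.69935524e+01,
        1.78849295e-02,  8.22473899e-03,  1.42341537e-05]), 'position': array([ 0.19514629, -0.5934001 ,  0.24172982]), 'tool_rot': array([-1.57088943e+00,  1.14762829e-03, -1.25299370e+00]), 'force': array([-0.07658658, -0.81814042,  0.35395924]), 'moment': array([ 0.00888424,  0.004936  , -0.00574035]), 'grip_width': 0.08562716753463533}
scene {'mtx': array([[476.14061616,   0.        , 310.3785283 ],
       [  0.        , 476.14061616, 237.46029349],
       [  0.        ,   0.        ,   1.        ]]), 'k1': -0.10412654626877492, 'origin': array([1.32753801, 0.26073439, 0.69363743]), 'attitude': array([-2.22755943, -0.00793744,  1.92815978])}
top {'mtx': array([[613.89285406,   0.        , 323.26671246],
       [  0.        , 613.89285406, 247.11342505],
       [  0.        ,   0.        ,   1.        ]]), 'k1': 0.03086460939562158, 'origin': array([ 0.41055882, -0.01254662,  1.49939007]), 'attitude': array([-3.03857821,  0.00363747, -1.54288177])}
```

View pics/scene0.png

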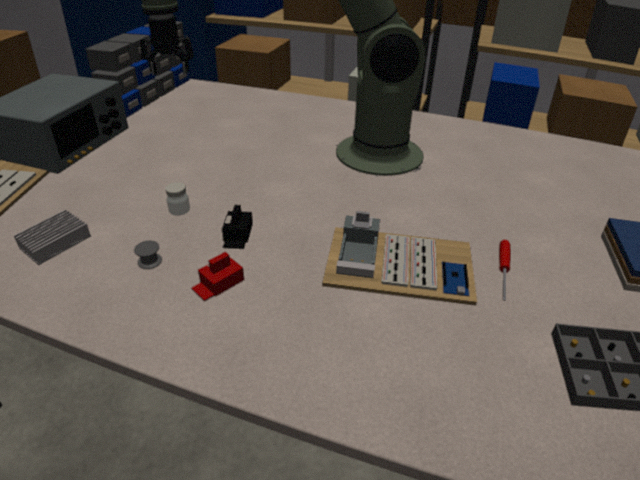

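View pics/top0.png

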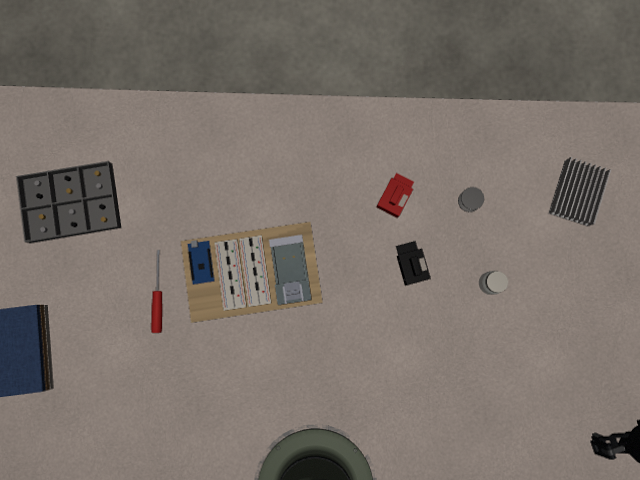

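```bash
cat > h.py <<'E'
import numpy as np, cv2
from scipy.spatial.transform import Rotation as R
from workcell import monitor, cams, bot
def cal(n):
    c=cams.get_calibration(n); return c['mtx'],c['k1'],np.array(c['origin']),R.from_euler('xyz',c['attitude']).as_matrix()
def proj(n,P):
    K,k1,o,A=cal(n); P=np.atleast_2d(P); q=(P-o)@A; s=q[:,:2]/q[:,2:]
    s=s*(1+k1*(s**2).sum(1,keepdims=True)); return s*[K[0,0],K[1,1]]+K[:2,2]
def back(n,uv,z):
    K,k1,o,A=cal(n); uv=np.atleast_2d(np.array(uv,float)); d=(uv-K[:2,2])/[K[0,0],K[1,1]]; s=d.copy()
    for _ in range(20): s=d/(1+k1*(s**2).sum(1,keepdims=True))
    r=np.c_[s,np.ones(len(s))]@A.T; t=(z-o[2])/r[:,2]; return o+r*t[:,None]
E
python3 - <<'E'
import cv2,numpy as np
from h import *
t=cv2.imread('pics/top0.png'); s=cv2.imread('pics/scene0.png')
def crop(im,x,y,w,h,k): return cv2.resize(im[y:y+h,x:x+w],None,fx=k,fy=k,interpolation=cv2.INTER_CUBIC)
a=crop(t,380,230,66,66,6); b=crop(t,260,225,66,90,6); b=crop(t,260,228,66,90,6)
A=np.zeros((540,800,3),np.uint8); A[:396,:396]=a; A[:540,400:796]=b
A=np.clip(A.astype(float)*1.6,0,255).astype(np.uint8)
cv2.imwrite('pics/ct.png',A)
a=crop(s,205,195,60,60,6); b=crop(s,325,205,66,75,6)
A=np.zeros((540,800,3),np.uint8); A[:360,:360]=a; A[:450,400:796]=b
A=np.clip(A.astype(float)*1.8,0,255).astype(np.uint8)
cv2.imwrite('pics/cs.png',A)
E
```

```text
(no output)
```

View pics/ct.png

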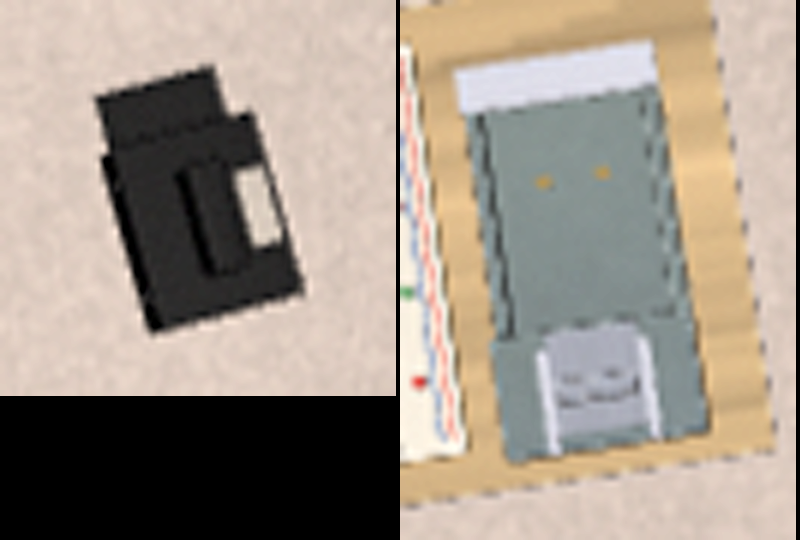

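View pics/cs.png

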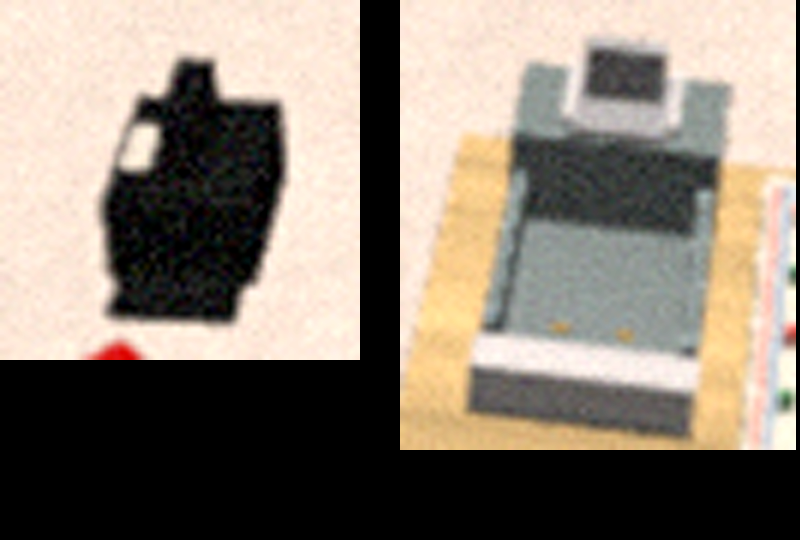

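The candidates for the pack are the black body at top-view px (413,263) and a red look-alike at (396,195). The crop confirms the black one, with its tongue pointing up-image (+X). The dock is at about (291,270), with the lip at its far end and the catch at the robot end. Next I'll fit both poses.

```bash
cat > fit.py <<'E'
from h import *
from scipy.optimize import minimize, least_squares
def box(x0,x1,y0,y1,z0,z1): return np.array([[x,y,z] for x in(x0,x1) for y in(y0,y1) for z in(z0,z1)])*1e-3
# pack frame: origin nose, +x to tail
PACK=[box(0,24,-25,25,0,5),box(24,100,-30,30,0,38),box(40,84,-8,8,38,68)]
S=4
def render(n,T,win,parts=PACK):
    x,y,w,h=win; m=np.zeros((h*S,w*S),np.uint8)
    for b in parts:
        uv=proj(n,b@T[0].T+T[1]); hull=cv2.convexHull(uv.astype(np.float32))[:,0]
        p=((hull-[x,y]+.5)*S-.5); cv2.fillConvexPoly(m,np.round(p*16).astype(np.int32),255,shift=4)
    return cv2.resize(m,(w,h),interpolation=cv2.INTER_AREA)/255.
def pose(p): return R.from_euler('z',p[2]).as_matrix(),np.array([p[0],p[1],0.])
def soft(im,win,lo=None):
    x,y,w,h=win; g=im[y:y+h,x:x+w].max(2).astype(float)
    return g
E
python3 - <<'E'
from fit import *
t=cv2.imread('pics/top0.png'); s=cv2.imread('pics/scene0.png')
wins={'top':(385,230,55,65),'scene':(212,198,50,54)}
obs={}
for n,im in(('top',t),('scene',s)):
    g=soft(im,wins[n]); bg=np.median(g[:4]); fg=np.percentile(g,5); a=np.clip((bg-g)/(bg-fg),0,1)
    # fill label: largest blob fill
    m=(a>.5).astype(np.uint8); c,_=cv2.findContours(m,cv2.RETR_EXTERNAL,cv2.CHAIN_APPROX_NONE); c=max(c,key=cv2.contourArea)
    f=np.zeros_like(m); cv2.drawContours(f,[cv2.convexHull(c)],-1,1,-1)
    er=cv2.erode(f,np.ones((3,3)))
    # label: bright inside hull
    a2=a.copy(); lab=(g>bg*1.0)&(er>0)
    x,y,w,h=wins[n]; obs[n]=(a,er,bg,fg); print(n,bg,fg)
def cost(p,names,full=False):
    o=0
    for n in names:
        a,er,_,_=obs[n]; r=render(n,pose(p),wins[n])
        d=np.clip(r-a,-1,1); 
        d=np.where((er>0)&(r>.99),0,d)  # ignore interior label
        o+=(d**2).sum()
    return o
p0=back('top',[[405.5,243.5]],.0)[0]; print(p0)
tail=back('top',[[417,281]],.02)[0]; yaw=np.arctan2(*(tail-p0)[[1,0]])
p0=np.array([p0[0],p0[1],yaw])
for names in(['top'],['scene'],['top','scene']):
    best=None
    sx=np.array([[0,0,0],[.006,0,0],[0,.006,0],[0,0,.06]])
    p=p0
    for k in range(3):
        r=minimize(cost,p,args=(names,),method='Nelder-Mead',options=dict(initial_simplex=p+sx/(k+1),xatol=1e-5,fatol=1e-3)); p=r.x
    print(names,p,np.degrees(p[2]),r.fun)
# dock
off=lambda P,ox,oy,k=6:(np.array(P,float)+.5)/k-.5+[ox,oy]
top=off([[67,115],[260,85],[55,72],[253,41],[92,340],[293,313],[107,463],[308,431]],260,228)
sc=off([[300,360],[80,333],[292,390],[70,368],[320,157],[112,133],[330,85],[130,65]],325,205)
def model(q):
    x,y,yaw,lo,hw,re,hr=q; L=np.array([[12,-hw,35],[12,hw,35],[lo,-hw,35],[lo,hw,35],[104,-hr,57],[104,hr,57],[re,-hr,57],[re,hr,57]])*1e-3
    return L@R.from_euler('z',yaw).as_matrix().T+[x,y,0]
def res(q,w): return np.concatenate([w[0]*(proj('top',model(q))-top).ravel(),w[1]*(proj('scene',model(q))-sc).ravel(),.3*np.array([q[4]-40,q[6]-40])])
g=back('top',[[287,240]],.02)[0]
for w in((1,0.01),(.01,1),(1,1)):
    r=least_squares(res,[g[0],g[1],np.pi-.15,-8,40,140,40],args=(w,),x_scale=[.01,.01,.1,5,5,5,5])
    print(w,r.x,np.degrees(r.x[2]),np.abs(r.fun).max(),np.round(r.fun[:32].reshape(-1,2),1).tolist() if w==(1,1) else '')
E
```

```text
top 140.0 21.0
scene 142.0 4.0
[ 0.57982484 -0.20427714  0.        ]
['top'] [ 0.58080232 -0.20292945 -2.85297741] -163.46356456420315 11.27807452392722
['scene'] [ 0.58550362 -0.20139838 -2.83487672] -162.42647133791388 38.36167596583836Traceback (most recent call last):
  File "<stdin>", line 30, in <module>
    res = _minimize_neldermead(fun, x0, args, callback, bounds=bounds,
                               **options)
    fsim[j] = func(sim[j])
              ~~~~^^^^^^^^
    fx = function(np.copy(x), *(wrapper_args + args))
  File "<stdin>", line 17, in cost
  File "fit.py", line 10, in render
    uv=proj(n,b@T[0].T+T[1]); hull=cv2.convexHull(uv.astype(np.float32))[:,0]
  File "h.py", line 7, in proj
    K,k1,o,A=cal(n); P=np.atleast_2d(P); q=(P-o)@A; s=q[:,:2]/q[:,2:]
             ~~~^^^
  File "h.py", line 5, in cal
    c=cams.get_calibration(n); return c['mtx'],c['k1'],np.array(c['origin']),R.from_euler('xyz',c['attitude']).as_matrix()
ValueError: time passes only in moves, steps and waits
```

```bash
python3 - <<'E'
s=open('h.py').read()
s=s.replace("def cal(n):","import functools\n@functools.lru_cache(None)\ndef cal(n):")
open('h.py','w').write(s)
E
cat > p.py <<'E'
from fit import *
# dock
off=lambda P,ox,oy,k=6:(np.array(P,float)+.5)/k-.5+[ox,oy]
top=off([[67,115],[260,85],[55,72],[253,41],[92,340],[293,313],[107,463],[308,431]],260,228)
sc=off([[300,360],[80,333],[292,390],[70,368],[320,157],[112,133],[330,85],[130,65]],325,205)
def model(q):
    x,y,yaw,lo,hw,re,hr=q; L=np.array([[12,-hw,35],[12,hw,35],[lo,-hw,35],[lo,hw,35],[104,-hr,57],[104,hr,57],[re,-hr,57],[re,hr,57]])*1e-3
    return L@R.from_euler('z',yaw).as_matrix().T+[x,y,0]
def res(q,w): return np.concatenate([w[0]*(proj('top',model(q))-top).ravel(),w[1]*(proj('scene',model(q))-sc).ravel(),.3*np.array([q[4]-40,q[6]-40])])
g=back('top',[[287,240]],.02)[0]
for w in((1,0.01),(.01,1),(1,1)):
    r=least_squares(res,[g[0],g[1],np.pi+.15,-8,40,140,40],args=(w,),x_scale=[.01,.01,.1,5,5,5,5])
    print(w,r.x,np.degrees(r.x[2]),np.abs(r.fun).max(),np.round(r.fun[:32].reshape(-1,2),1).tolist())
p=[0.58080,-0.20293,-2.853]
t=cv2.imread('pics/top0.png'); s=cv2.imread('pics/scene0.png')
def draw(im,n,boxes,T,x,y,w,h,k):
    A=cv2.resize(im[y:y+h,x:x+w],None,fx=k,fy=k,interpolation=cv2.INTER_CUBIC); A=np.clip(A*2.,0,255).astype(np.uint8)
    for b in boxes:
        uv=((proj(n,b@T[0].T+T[1])-[x,y]+.5)*k-.5)
        for i in range(8):
            for j in range(i):
                if bin(i^j).count('1')==1: cv2.line(A,tuple(np.round(uv[i]).astype(int).tolist()),tuple(np.round(uv[j]).astype(int).tolist()),(0,255,0),1)
    return A
q=r.x; DOCK=[box(q[3],12,-40,40,30,35),box(104,q[5],-40,40,12,57),box(0,104,-32.5,32.5,16,40),box(124,132,-15,15,61,85),box(104,144,-18,18,57,61)]
A=np.zeros((600,800,3),np.uint8)
for im,n,ix in((t,'top',0),(s,'scene',400)):
    P=draw(im,n,PACK,pose(p),*((380,232,64,60) if ix==0 else (207,198,64,60)),5); A[:300,ix:ix+320]=P
    D=draw(im,n,DOCK,pose(q),*((255,228,70,85) if ix==0 else (325,200,70,80)),4)[:300]; A[300:300+len(D),ix:ix+280]=D
cv2.imwrite('pics/fit.png',A)
E
python3 p.py
```

```text
(1, 0.01) [ 5.77686385e-01  8.72881997e-02  3.31684530e+00 -6.15733482e+00
  3.96055198e+01  1.51602092e+02  3.96906985e+01] 190.04123716006265 0.5247308425924757 [[-0.5, 0.1], [-0.0, 0.2], [0.4, -0.2], [0.1, 0.1], [-0.2, 0.2], [-0.2, -0.3], [0.2, -0.2], [0.2, 0.1], [-0.0, -0.0], [-0.0, -0.0], [0.0, -0.0], [-0.0, -0.0], [0.0, -0.0], [-0.0, -0.0], [0.0, -0.0], [-0.0, -0.0]]
(0.01, 1) [ 5.83539212e-01  8.94754319e-02  3.31974722e+00 -5.85601384e+00
  3.91367881e+01  1.50418088e+02  3.91182370e+01] 190.20750496547885 0.489911894483555 [[-0.0, -0.0], [-0.0, -0.0], [-0.0, -0.0], [-0.0, -0.0], [-0.0, -0.0], [-0.0, -0.0], [-0.0, -0.0], [-0.0, -0.0], [-0.3, -0.0], [-0.3, 0.0], [0.4, 0.5], [0.2, -0.4], [0.2, -0.1], [0.2, 0.0], [-0.1, 0.1], [-0.3, -0.2]]
(1, 1) [ 5.79471090e-01  8.81689019e-02  3.31852805e+00 -6.35700223e+00
  3.93799366e+01  1.51720733e+02  3.94363042e+01] 190.13765163902352 1.6103780935261511 [[-0.8, -0.7], [-0.4, -0.5], [0.2, -1.0], [-0.4, -0.7], [-0.3, -0.6], [-0.6, -1.1], [0.0, -0.9], [-0.1, -0.6], [-0.3, -1.3], [-0.4, -1.3], [0.3, -0.7], [0.1, -1.6], [0.3, -1.2], [0.1, -1.1], [-0.0, -1.2], [-0.3, -1.6]]
```

View pics/fit.png

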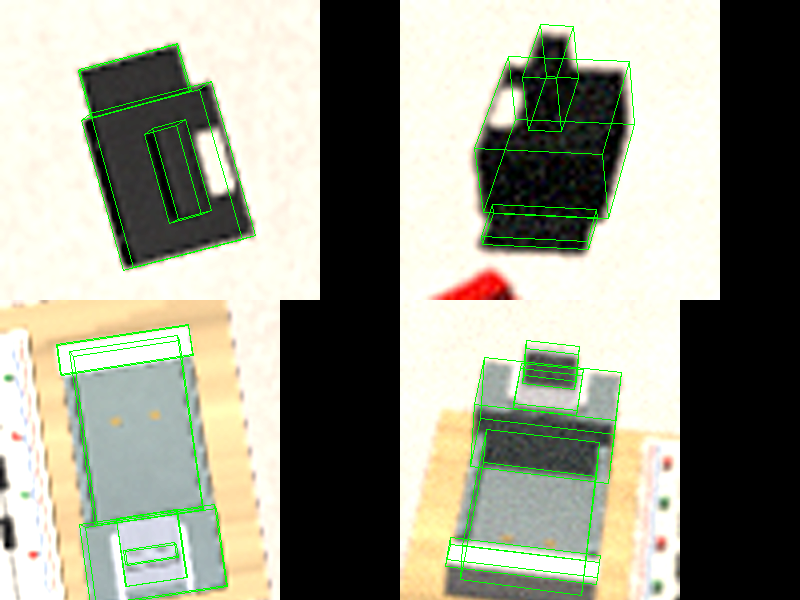

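```bash
cat > m.py <<'E'
from h import *
import json,sys
F='cmd.json'
def load(): d=json.load(open(F)); return np.array(d['p']),R.from_matrix(d['R'])
def save(p,r): json.dump(dict(p=list(map(float,p)),R=r.as_matrix().tolist()),open(F,'w'))
def row(p,r,base=None):
    p0,r0=base or load(); t=r0.inv().apply(np.array(p)-p0)*1000; a=(r0.inv()*r).as_rotvec(); return np.r_[a,t]
def log(rw):
    p0,r0=load(); save(p0+r0.apply(np.array(rw[3:6])/1000), r0*R.from_rotvec(rw[:3]))
def toolR(zdir_yaw,tilt=0.):
    # tool z horizontal direction = tongue dir angle zdir_yaw; tilt = tongue down
    y=zdir_yaw-np.pi/2; r=R.from_euler('xyz',[-np.pi/2,0,y]); return r*R.from_rotvec([tilt,0,0])
def fmt(a): return ' '.join(f'{v:.3f}' for v in a[:3])+' '+' '.join(f'{v:.1f}' for v in a[3:])
E
python3 - <<'E'
from m import *
s=monitor.observe(); save(s['position'],R.from_euler('xyz',s['tool_rot']))
z=toolR(np.radians(180-163.46),.3).apply([[0,0,1],[0,1,0]]); print(z, "tilt + -> tongue z comp should be <0")
print(fmt(row([.5237,-.2198,.13],toolR(np.radians(16.54)))))
E
```

```text
[[ 0.91580583  0.27196964  0.29552021]
 [ 0.28329194  0.08413007 -0.95533649]] tilt + -> tongue z comp should be <0
0.000 0.029 -0.001 -252.2 112.0 428.8
```

```bash
sed -i 's/\[tilt,0,0\]/[-tilt,0,0]/' m.py
```

Emit:
{"api": "send_rows", "payload": {"series": "0 0.029 -0.001 -252.2 0 428.8 1;0 0.029 -0.001 -252.2 0 428.8 1;0 0.029 -0.001 -252.2 0 428.8 1;0 0.029 -0.001 -252.2 0 428.8 1;0 0.029 -0.001 -252.2 0 428.8 1;0 0.029 -0.001 -252.2 0 428.8 1;0 0.029 -0.001 -252.2 0 428.8 1;0 0.029 -0.001 -252.2 0 428.8 1;0 0.029 -0.001 -252.2 0 428.8 1;0 0.029 -0.001 -252.2 0 428.8 1;0 0.029 -0.001 -252.2 0 428.8 1;0 0.029 -0.001 -252.2 0 428.8 1;0 0.029 -0.001 -252.2 0 428.8 1;0 0.029 -0.001 -252.2 40 428.8 1;0 0.029 -0.001 -252.2 80 428.8 1;0 0.029 -0.001 -252.2 112 428.8 1;0 0.029 -0.001 -252.2 112 428.8 1;0 0.029 -0.001 -252.2 112 428.8 1", "force": 60}}

```text
clock: 1.6
position: [0.5232, -0.2199, 0.1298]
tool_rot: [-1.573, 0.001, -1.282]
force: [0.8, 0.3, 0.6]
grip_width: 0.0856
```

Run:
```python
from m import *
log([0,.029,-.001,-252.2,112,428.8]); print(load()[0],load()[1].as_euler('xyz'))
s=monitor.observe(); print(s['clock'],s['position'],s['tool_rot'],s['force'],s['grip_width'])
A=np.zeros((600,800,3),np.uint8)
for n,(x,y,w,h),ix in(('top',(370,210,80,100),0),('scene',(180,130,80,120),400)):
    f=cams.grab_frame(n)[:,:,::-1]; cv2.imwrite(f'pics/{n}1.png',f); print(n,proj(n,[s['position']]))
    A[:h*5,ix:ix+400]=np.clip(cv2.resize(f[y:y+h,x:x+w],None,fx=5,fy=5,interpolation=cv2.INTER_CUBIC)*2.,0,255)
cv2.imwrite('pics/hov.png',A)
```

```text
[ 0.52369358 -0.2198017   0.13002022] [-1.57085561e+00  1.08173529e-05 -1.28204489e+00]
1.6 [ 0.52320527 -0.2199421   0.12976692] [-1.57304501e+00  6.86968392e-04 -1.28191967e+00] [0.79080311 0.26818475 0.55776392] 0.08556165866243053
top [[419.69839815 262.56214745]]
scene [[233.75595431 185.66317723]]
```

View pics/hov.png

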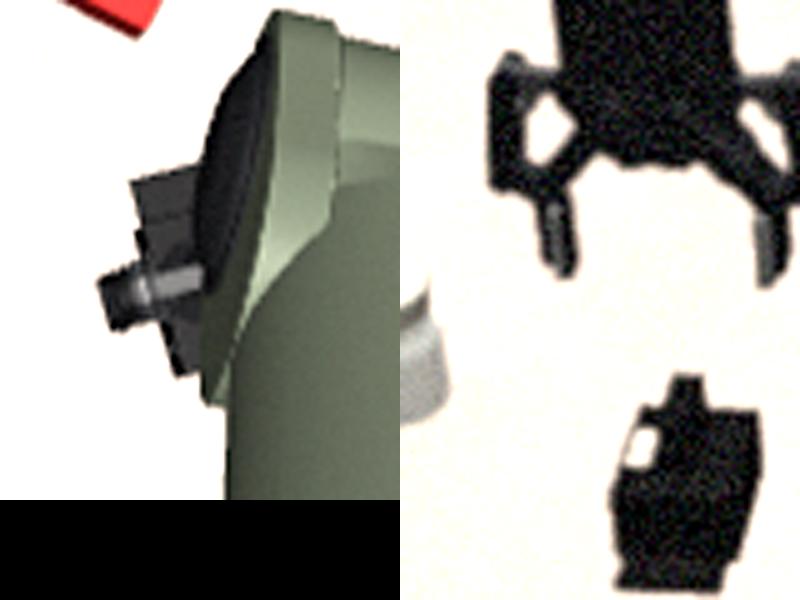

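The scene view shows the open fingertips at about (213,185) and (254,187), straddling the pack. Their midpoint of 233 matches the projected TCP column of 233.8. I'll descend and grip.

Emit:
{"api": "send_rows", "payload": {"series": "0 0 0 0 20 0 1;0 0 0 0 40 0 1;0 0 0 0 60 0 1;0 0 0 0 70 0 1;0 0 0 0 75 0 1;0 0 0 0 78 0 1;0 0 0 0 78 0 1;0 0 0 0 78 0 0.5;0 0 0 0 78 0 0.3;0 0 0 0 78 0 0.2;0 0 0 0 78 0 0.1;0 0 0 0 78 0 0;0 0 0 0 78 0 0;0 0 0 0 78 0 0;0 0 0 0 78 0 0;0 0 0 0 78 0 0", "force": 60}}

```text
clock: 3.03
position: [0.5239, -0.2203, 0.0525]
tool_rot: [-1.571, -0.001, -1.282]
force: [-0.4, -1.1, 5.8]
grip_width: 0.0151
```

Run:
```python
from m import *
log([0,0,0,0,78,0]); print(load()[0])
s=monitor.observe(); print(s['clock'],s['position'],s['tool_rot'],s['force'],s['moment'],s['grip_width'])
```

```text
[ 0.5236889  -0.21980221  0.05202022]
3.0333 [ 0.52393503 -0.22030778  0.05245217] [-1.57058947e+00 -1.16657867e-03 -1.28208489e+00] [-0.36365033 -1.11289639  5.76020317] [0.05808283 0.20234487 0.02489622] 0.015073418880065033
```

Emit:
{"api": "send_rows", "payload": {"series": "0 0 0 0 -3 0 0;0 0 0 0 -10 0 0;0 0 0 0 -25 0 0;0 0 0 0 -45 0 0;0 0 0 0 -70 0 0;0 0 0 0 -95 0 0;0 0 0 0 -120 0 0;0 0 0 0 -138 0 0;0 0 0 0 -147 0 0;0 0 0 0 -150 0 0;0 0 0 0 -150 0 0;0 0 0 0 -150 0 0"}}

```text
clock: 4.03
position: [0.5233, -0.2199, 0.2013]
tool_rot: [-1.572, -0.0, -1.282]
force: [-0.2, -0.5, -2.7]
grip_width: 0.0149
```

Run:
```python
from m import *
log([0,0,0,0,-150,0]); 
s=monitor.observe(); print(s['clock'],s['position'],s['tool_rot'],s['force'],s['moment'],s['grip_width'])
# dock avg frame
D=np.array([.5806,.0884,.016]); yd=np.radians(190.1)
def packpose(xn,zn,th,e=0,yn=0):
    # returns TCP pose for nose at dock (xn,yn,zn) m, tilt th
    r=toolR(yd-np.pi,th); nose=D+R.from_euler('z',yd).apply([xn,yn,zn])
    return nose-r.apply([0,.0525,.062+e]), r
for th,xn,zn in((0,.02,.15),(np.radians(27),.018,.10)):
    p,r=packpose(xn,zn,th); print(p,fmt(row(p,r)))
```

```text
4.0333 [ 0.52328113 -0.21991963  0.20127018] [-1.57199329e+00 -1.27421213e-04 -1.28199339e+00] [-0.18947263 -0.46916429 -2.70365093] [-0.00154439  0.04402303  0.01128907] 0.014860855570646148
[0.49987074 0.07401993 0.2185    ] 0.000 0.112 -0.000 -288.4 -16.5 60.8
[0.53195776 0.0797355  0.19092525] -0.471 0.110 0.026 -284.8 11.1 93.2
```

Emit:
{"api": "send_rows", "payload": {"series": "0 0.01 0 -10 -2 2 0;0 0.02 0 -30 -5 6 0;0 0.03 0 -55 -9 12 0;0 0.04 0 -85 -13 18 0;0 0.05 0 -115 -16 25 0;-0.03 0.065 0 -145 -18 32 0;-0.08 0.08 0.003 -175 -18 40 0;-0.14 0.09 0.006 -205 -16 48 0;-0.21 0.1 0.01 -232 -13 58 0;-0.28 0.105 0.014 -255 -9 68 0;-0.35 0.11 0.019 -271 -4 78 0;-0.41 0.11 0.023 -280 3 86 0;-0.45 0.11 0.025 -284 8 91 0;-0.471 0.11 0.026 -284.8 11.1 93.2 0;-0.471 0.11 0.026 -284.8 11.1 93.2 0;-0.471 0.11 0.026 -284.8 11.1 93.2 0;-0.471 0.11 0.026 -284.8 11.1 93.2 0"}}

```text
clock: 5.45
position: [0.5318, 0.0787, 0.1912]
tool_rot: [-2.041, -0.002, -1.395]
force: [-0.1, 0.4, -2.5]
grip_width: 0.015
```

```bash
cat > look.py <<'E'
from fit import *
from m import *
import sys
def shot(tag,wins):
    s=monitor.observe(); print(s['clock'],s['position'],s['tool_rot'],s['force'],s['moment'],s['grip_width'])
    A=np.zeros((600,800,3),np.uint8); out={}
    for i,(n,(x,y,w,h)) in enumerate(wins.items()):
        f=cams.grab_frame(n)[:,:,::-1]; cv2.imwrite(f'pics/{n}_{tag}.png',f); k=min(400//w,600//h)
        A[:h*k,i*400:i*400+w*k]=np.clip(cv2.resize(f[y:y+h,x:x+w],None,fx=k,fy=k,interpolation=cv2.INTER_CUBIC)*2.,0,255)
        # predicted pack from tool pose
        r=R.from_euler('xyz',s['tool_rot']).as_matrix()
        for b in PACK:
            # pack frame: x to tail = -tool z, z up = -tool y, y = z cross x = -ty x -tz... 
            M=np.c_[-r[:,2], np.cross(-r[:,1],-r[:,2]), -r[:,1]]
            o=s['position']+r@[0,.0525,.062]
            uv=(proj(n,b@M.T+o)-[x,y]+.5)*k-.5+[i*400,0]
            for a in range(8):
                for c in range(a):
                    if bin(a^c).count('1')==1: cv2.line(A,tuple(np.round(uv[a]).astype(int).tolist()),tuple(np.round(uv[c]).astype(int).tolist()),(0,255,0),1)
    cv2.imwrite(f'pics/shot_{tag}.png',A)
E
python3 - <<'E'
from look import *
log([-.471,.11,.026,-284.8,11.1,93.2])
shot('a',{'top':(250,210,80,110),'scene':(310,150,90,130)})
E
```

```text
5.45 [0.53182799 0.07866361 0.19115437] [-2.04100785e+00 -1.75417247e-03 -1.39485457e+00] [-0.11409793  0.35158156 -2.49568479] [ 0.16981334 -0.74366936 -0.03872438] 0.015044020733984104
```

View pics/shot_a.png

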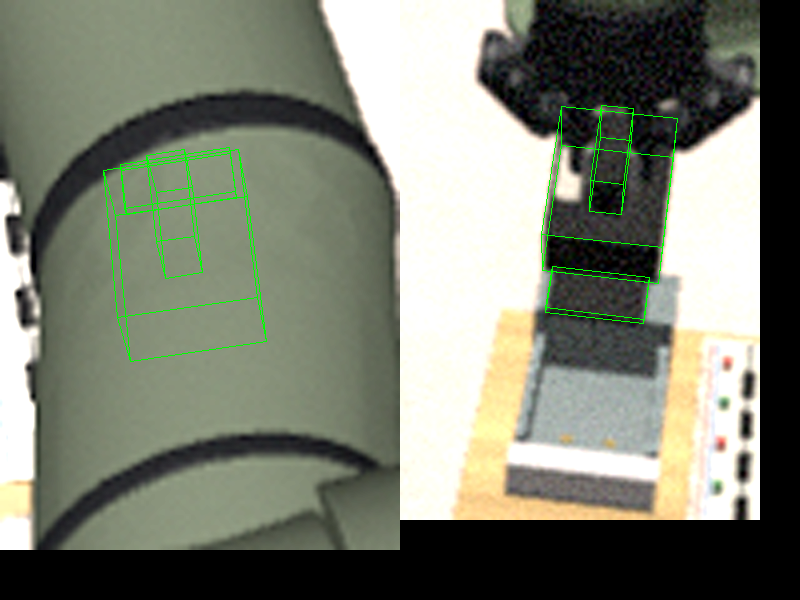

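Run:
```python
import cv2,numpy as np
f=cv2.imread('pics/scene_a.png'); x,y,w,h=335,165,45,60
A=cv2.resize(f[y:y+h,x:x+w],None,fx=10,fy=10,interpolation=cv2.INTER_CUBIC)/255.
A=np.clip((A*1.6)**.5*255,0,255).astype(np.uint8)
cv2.imwrite('pics/za.png',A)
```

```text
(no output)
```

View pics/za.png

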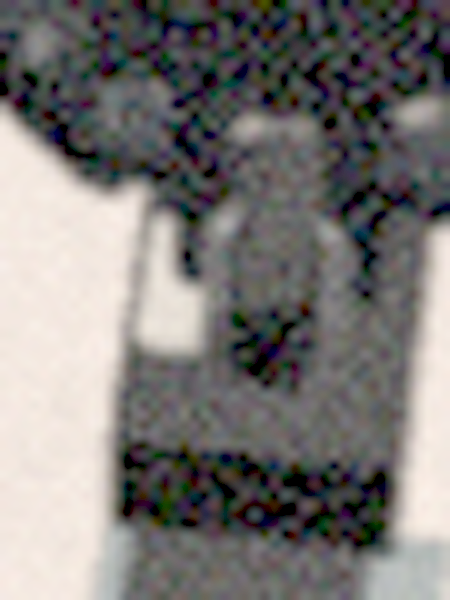

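Run:
```python
from fit import *
from m import *
pos=np.array([0.53182799,0.07866361,0.19115437]); r=R.from_euler('xyz',[-2.04100785e+00,-1.75417247e-03,-1.39485457]).as_matrix()
M=np.c_[-r[:,2], np.cross(-r[:,1],-r[:,2]), -r[:,1]]
pk=np.array([[24,-30,38],[24,30,38],[24,-30,0],[24,30,0],[40,-8,38],[40,8,38],[0,-25,0],[0,25,0]])*1e-3
for e in (0,.003):
    o=pos+r@[0,.0525,.062+e]
    print(e,(((proj('scene',pk@M.T+o)-[335,165]+.5)*10-.5).round().tolist()))
f=cv2.imread('pics/scene_a.png'); x,y,w,h=335,205,60,60
A=cv2.resize(f[y:y+h,x:x+w],None,fx=10,fy=10,interpolation=cv2.INTER_CUBIC)/255.
cv2.imwrite('pics/zb.png',np.clip((A*1.6)**.5*255,0,255).astype(np.uint8))
```

```text
0 [[405.0, 468.0], [104.0, 435.0], [396.0, 558.0], [106.0, 525.0], [303.0, 387.0], [224.0, 378.0], [359.0, 659.0], [114.0, 630.0]]
0.003 [[403.0, 482.0], [102.0, 448.0], [394.0, 571.0], [104.0, 538.0], [302.0, 400.0], [222.0, 391.0], [357.0, 672.0], [112.0, 643.0]]
```

View pics/zb.png

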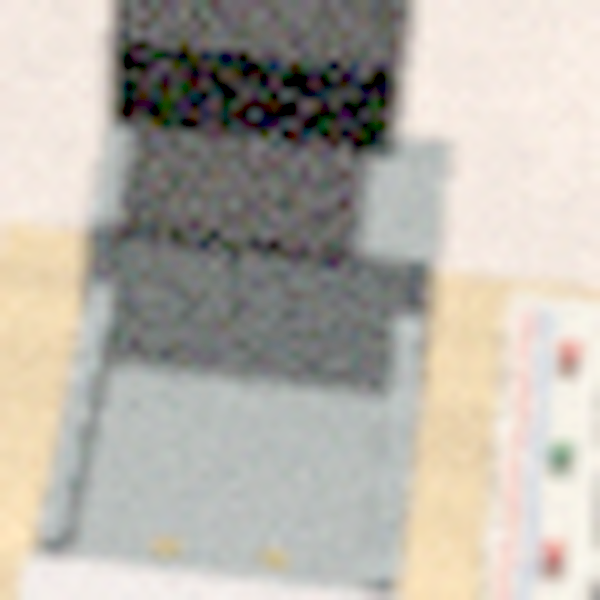

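The scene view shows the held pack matching the model predicted from the tool pose to about 1 px, with tongue-tip corners at (347,228) and (370,231). The grasp is therefore nominal. Next I lower the nose into the bay mouth.

```bash
cat > dk.py <<'E'
from m import *
D=np.array([.5815,.0886,.016]); yd=np.radians(190.1)
def pp(xn,zn,thdeg,yn=0,e=0,dyaw=0):
    r=toolR(yd-np.pi+dyaw,np.radians(thdeg)); nose=D+R.from_euler('z',yd).apply(np.array([xn,yn,zn])/1000)
    return nose-r.apply([0,.0525,.062+e]), r
def rows(*L):
    return '; '.join(fmt(row(*pp(*l)))+' 0' for l in L)
def state():
    s=monitor.observe(); r=R.from_euler('xyz',s['tool_rot'])
    nose=s['position']+r.apply([0,.0525,.062]); n=R.from_euler('z',yd).inv().apply(nose-D)*1000
    f=R.from_euler('z',yd).inv().apply(s['force'])
    print('t',s['clock'],'nose(dock mm)',n.round(1),'tilt',np.degrees(-np.pi/2-s['tool_rot'][0]).round(2),'yawerr',np.degrees(s['tool_rot'][2]-(yd-1.5*np.pi)).round(2),'F dock',f.round(1),'M',s['moment'].round(2),'w',s['grip_width'].round(4))
E
python3 - <<'E'
from dk import *
state()
print(rows((17,100,27),(17,45,27),(17,25,27)))
E
```

```text
Traceback (most recent call last):
  File "dk.py", line 12, in state
    print('t',s['clock'],'nose(dock mm)',n.round(1),'tilt',np.degrees(-np.pi/2-s['tool_rot'][0]).round(2),'yawerr',np.degrees(s['tool_rot'][2]-(yd-1.5*np.pi)).round(2),'F dock',f.round(1),'M',s['moment'].round(2),'w',s['grip_width'].round(4))
                                                                                                                                                                                                                         ^^^^^^^^^^^^^^^^^^^^^
AttributeError: 'float' object has no attribute 'round'
```

```bash
sed -i "s/s\['grip_width'\].round(4)/round(s['grip_width'],4)/" dk.py
python3 - <<'E'
from dk import *
state()
print(rows((17,100,27),(17,45,27),(17,25,27)))
E
```

```text
t 5.55 nose(dock mm) [ 19.    1.1 100.8] tilt 26.91 yawerr -0.02 F dock [-0.3 -0.8 -3.3] M [ 0.08 -0.84 -0.04] w 0.0152
0.000 0.000 0.001 -0.0 -0.9 1.7 0; 0.000 0.000 0.001 -0.0 48.1 26.7 0; 0.000 0.000 0.001 -0.1 65.9 35.8 0
```

Emit:
{"api": "send_rows", "payload": {"series": "0 0 0.001 0 8 5 0;0 0 0.001 0 20 12 0;0 0 0.001 0 33 19 0;0 0 0.001 0 46 26 0;0 0 0.001 0 57 31 0;0 0 0.001 0 64 35 0;0 0 0.001 0 65.9 35.8 0;0 0 0.001 0 65.9 35.8 0;0 0 0.001 0 65.9 35.8 0;0 0 0.001 0 65.9 35.8 0"}}

```text
clock: 6.38
position: [0.5343, 0.0798, 0.1165]
tool_rot: [-2.041, -0.0, -1.395]
force: [0.5, -0.1, -2.5]
grip_width: 0.0154
```

Run:
```python
from look import *
from dk import *
log([0,0,.001,0,65.9,35.8]); state()
shot('b',{'scene':(320,180,80,100)})
f=cv2.imread('pics/scene_b.png'); x,y,w,h=330,205,60,60
A=cv2.resize(f[y:y+h,x:x+w],None,fx=10,fy=10,interpolation=cv2.INTER_CUBIC)/255.
cv2.imwrite('pics/zb2.png',np.clip((A*1.6)**.5*255,0,255).astype(np.uint8))
```

```text
t 6.3833 nose(dock mm) [16.5  0.5 25.6] tilt 26.95 yawerr -0.0 F dock [-0.4  0.2 -2.5] M [ 0.1  -0.77  0.05] w 0.0154
6.3833 [0.53434105 0.07977054 0.11654304] [-2.04113467e+00 -4.54816603e-04 -1.39453142e+00] [ 0.46874632 -0.08411817 -2.47028041] [ 0.10490245 -0.77475186  0.04977649] 0.01535455029594583
```

View pics/zb2.png

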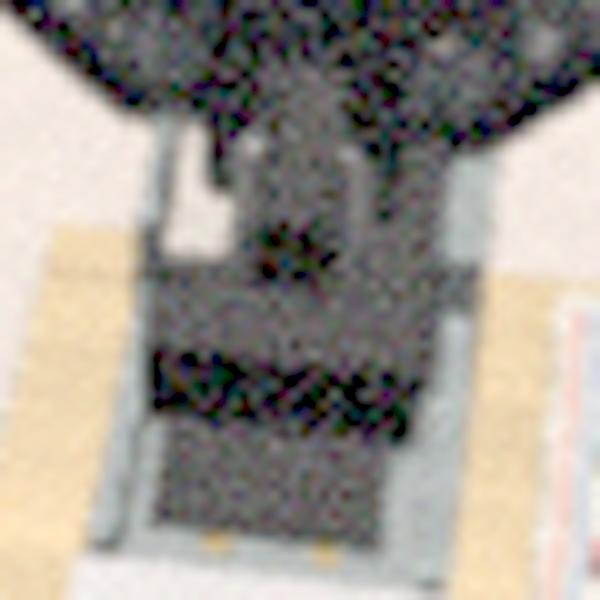

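Run:
```python
from dk import *
def z(P): return ((proj('scene',P)-[330,205]+.5)*10-.5).round(1).tolist()
p=np.array([0.53434105,0.07977054,0.11654304]); r=R.from_euler('xyz',[-2.04113467e+00,-4.54816603e-04,-1.39453142])
print('tip pred from tool',z(p+r.apply([[.025,.0525,.062],[-.025,.0525,.062],[0,.0525,.062]])))
for Dn in ((.5815,.0886),(.5835,.0895)):
    o=np.array([*Dn,.016]); Q=lambda a:o+R.from_euler('z',yd).apply(np.array(a)/1000)
    print(Dn,'tip nominal',z(Q([[17,0,25]])),'lip inner top edge',z(Q([[12,-39.4,19],[12,39.4,19],[12,0,19]])), 'floor edges x=60', z(Q([[60,-32.5,24],[60,32.5,24]])))
```

```text
tip pred from tool [[147.6, 519.3], [381.2, 547.9], [264.1, 533.6]]
(0.5815, 0.0886) tip nominal [[266.3, 534.7]] lip inner top edge [[446.6, 593.7], [78.7, 548.6], [261.9, 571.1]] floor edges x=60 [[433.8, 432.1], [140.1, 397.2]]
(0.5835, 0.0895) tip nominal [[267.7, 541.3]] lip inner top edge [[448.4, 600.5], [79.8, 555.2], [263.3, 577.8]] floor edges x=60 [[435.5, 438.3], [141.3, 403.3]]
```

Tongue-tip centre is at (356.7,258.5), within 0.3 px of nominal, and centred between the bay walls. Now I lower the nose to 7 mm and slide it under the lip.

Run:
```python
from dk import *
print(rows((17,20,27),(17,14,27),(17,7,27),(15,7,27),(13,6,27),(10,5,27),(7,4,27),(5,3.5,27)))
```

```text
0.000 0.000 -0.000 -0.1 4.5 2.3 0; 0.000 0.000 -0.000 -0.0 9.8 5.0 0; 0.000 0.000 -0.000 -0.0 16.1 8.2 0; 0.000 0.000 -0.000 -0.0 15.2 9.9 0; 0.000 0.000 -0.000 -0.0 15.1 12.2 0; 0.000 0.000 -0.000 -0.0 14.7 15.3 0; 0.000 0.000 -0.000 -0.0 14.2 18.4 0; 0.000 0.000 -0.000 -0.0 13.7 20.4 0
```

Emit:
{"api": "send_rows", "payload": {"series": "0 0 0 0 4.5 2.3 0;0 0 0 0 9.8 5 0;0 0 0 0 13 6.6 0;0 0 0 0 16.1 8.2 0;0 0 0 0 16.1 8.2 0;0 0 0 0 16.1 8.2 0"}}

```text
clock: 6.93
position: [0.5339, 0.0797, 0.0976]
tool_rot: [-2.043, -0.0, -1.395]
force: [0.3, -0.2, -3.3]
grip_width: 0.0147
```

Run:
```python
from dk import *
log([0,0,0,0,16.1,8.2]); state()
print(rows((15,7,27),(13,6,27),(10,5,27),(7,4,27),(5,3.5,27)))
```

```text
t 6.9333 nose(dock mm) [17.1  0.5  6.7] tilt 27.04 yawerr -0.0 F dock [-0.3  0.2 -3.3] M [ 0.15 -0.79  0.01] w 0.0147
0.000 0.000 -0.000 -0.0 -0.9 1.7 0; 0.000 0.000 -0.000 -0.0 -1.0 4.0 0; 0.000 0.000 -0.000 -0.0 -1.4 7.1 0; 0.000 0.000 -0.000 -0.0 -1.9 10.2 0; 0.000 0.000 -0.000 -0.0 -2.4 12.2 0
```

No contact yet. Now sliding under the lip.

Emit:
{"api": "send_rows", "payload": {"series": "0 0 0 0 -0.9 1.7 0;0 0 0 0 -1 4 0;0 0 0 0 -1.2 5.6 0;0 0 0 0 -1.4 7.1 0;0 0 0 0 -1.7 8.7 0;0 0 0 0 -1.9 10.2 0;0 0 0 0 -2.4 12.2 0;0 0 0 0 -2.4 12.2 0;0 0 0 0 -2.4 12.2 0"}}

```text
clock: 7.68
position: [0.5457, 0.0818, 0.0944]
tool_rot: [-2.042, -0.0, -1.395]
force: [0.7, -0.6, -3.3]
grip_width: 0.015
```

Run:
```python
from dk import *
log([0,0,0,0,-2.4,12.2]); state()
print(rows((4,3,27),(3,3,27),(2,3,27),(1,3,27),(0,3,27),(-1,3,27)))
```

```text
t 7.6833 nose(dock mm) [5.  0.5 3.5] tilt 27.02 yawerr 0.0 F dock [-0.5  0.7 -3.3] M [ 0.17 -0.84 -0.02] w 0.015
0.000 0.000 -0.000 -0.0 0.0 1.2 0; 0.000 0.000 -0.000 -0.0 -0.4 2.1 0; 0.000 0.000 -0.000 -0.0 -0.9 2.9 0; 0.000 0.000 -0.000 -0.0 -1.3 3.8 0; 0.000 0.000 -0.000 -0.0 -1.8 4.7 0; 0.000 0.000 -0.000 -0.0 -2.2 5.6 0
```

Emit:
{"api": "send_rows", "payload": {"series": "0 0 0 0 0 1.2 0;0 0 0 0 -0.4 2.1 0;0 0 0 0 -0.4 2.1 0;0 0 0 0 -0.4 2.1 0"}}

```text
clock: 8.02
position: [0.5477, 0.0821, 0.0939]
tool_rot: [-2.042, -0.0, -1.394]
force: [-1.2, 0.4, -2.8]
grip_width: 0.0151
```

Emit:
{"api": "send_rows", "payload": {"series": "0 0 0 0 -0.2 0.4 0;0 0 0 0 -0.5 0.8 0;0 0 0 0 -0.5 0.8 0;0 0 0 0 -0.5 0.8 0"}}

```text
clock: 8.35
position: [0.5482, 0.0822, 0.094]
tool_rot: [-2.043, -0.001, -1.394]
force: [-4.8, -0.1, -1.3]
grip_width: 0.0148
```

Run:
```python
from dk import *
log([0,0,0,0,-.4,2.1]);log([0,0,0,0,-.5,.8]); state()
```

```text
t 8.35 nose(dock mm) [2.6 0.5 3. ] tilt 27.08 yawerr 0.01 F dock [ 4.7 -0.8 -1.3] M [-0.12  0.69 -0.03] w 0.0148
```

Front wall felt at 4.8 N with the nose at nominal x = 2.6, where the tilted tip corner leads by 2.3 mm, so the dock x estimate is good to 0.4 mm. I'll back off slightly and swing down in stages.

Run:
```python
from dk import *
L=[(3.2,3,27),(3.2,2.8,26)]+[(3.2,2.8-.05*i,26-1.5*i) for i in range(1,11)]
L+=[(3.2,2.3,11)]*2
print(rows(*L).replace('; ',';\n'))
```

```text
0.000 0.000 -0.000 -0.0 0.6 -1.0 0;
0.018 0.000 -0.000 -0.0 1.8 -1.8 0;
0.044 0.000 -0.000 -0.0 3.5 -3.1 0;
0.070 0.000 -0.000 -0.0 5.3 -4.4 0;
0.096 0.000 -0.000 -0.0 7.1 -5.6 0;
0.122 0.000 -0.000 -0.0 8.9 -6.8 0;
0.149 0.000 -0.000 -0.0 10.7 -7.9 0;
0.175 0.000 -0.000 -0.0 12.6 -9.0 0;
0.201 0.000 -0.000 -0.0 14.5 -10.0 0;
0.227 0.000 -0.000 -0.0 16.4 -11.0 0;
0.253 0.000 -0.000 -0.0 18.3 -11.9 0;
0.280 0.000 -0.000 -0.0 20.3 -12.8 0;
0.280 0.000 -0.000 -0.0 20.3 -12.8 0;
0.280 0.000 -0.000 -0.0 20.3 -12.8 0
```

Emit:
{"api": "send_rows", "payload": {"series": "0 0 0 0 0.6 -1 0;0.018 0 0 0 1.8 -1.8 0;0.044 0 0 0 3.5 -3.1 0;0.07 0 0 0 5.3 -4.4 0;0.096 0 0 0 7.1 -5.6 0;0.122 0 0 0 8.9 -6.8 0;0.149 0 0 0 10.7 -7.9 0;0.175 0 0 0 12.6 -9 0;0.175 0 0 0 12.6 -9 0"}}

```text
clock: 9.1
position: [0.535, 0.0798, 0.0872]
tool_rot: [-1.865, -0.001, -1.394]
force: [0.4, -0.1, -2.1]
grip_width: 0.0151
```

Run:
```python
from dk import *
log([.175,0,0,0,12.6,-9]); state()
L=[(3.2,2.5,15.5),(3.2,2.4,14),(3.1,2.3,12.5),(3.1,2.2,11),(3.,2.1,9.5),(3,2,8),(3,1.9,6.5),(3,1.8,5)]
print(rows(*L).replace('; ',';\n'))
```

```text
t 9.1 nose(dock mm) [3.3 0.6 2.9] tilt 16.86 yawerr 0.0 F dock [-0.3  0.2 -2.1] M [ 0.12 -0.55  0.05] w 0.0151
0.026 0.000 -0.000 -0.0 1.6 -1.3 0;
0.052 0.000 -0.000 -0.0 3.4 -2.6 0;
0.078 0.000 -0.000 -0.0 5.2 -3.7 0;
0.105 0.000 -0.000 -0.0 7.0 -4.9 0;
0.131 0.000 -0.000 -0.0 8.8 -6.0 0;
0.157 0.000 -0.000 -0.0 10.7 -7.1 0;
0.183 0.000 -0.000 -0.0 12.7 -8.1 0;
0.209 0.000 -0.000 -0.0 14.6 -9.1 0
```

Emit:
{"api": "send_rows", "payload": {"series": "0.026 0 0 0 1.6 -1.3 0;0.052 0 0 0 3.4 -2.6 0;0.078 0 0 0 5.2 -3.7 0;0.105 0 0 0 7 -4.9 0;0.131 0 0 0 8.8 -6 0;0.157 0 0 0 10.7 -7.1 0;0.183 0 0 0 12.7 -8.1 0;0.209 0 0 0 14.6 -9.1 0;0.209 0 0 0 14.6 -9.1 0;0.209 0 0 0 14.6 -9.1 0"}}

```text
clock: 9.93
position: [0.5227, 0.0777, 0.0757]
tool_rot: [-1.659, -0.001, -1.394]
force: [0.5, 1.1, -2.1]
grip_width: 0.0149
```

Run:
```python
from dk import *
log([.209,0,0,0,14.6,-9.1]); state()
L=[(2.9,1.7,4),(2.9,1.6,3),(2.8,1.5,2),(2.7,1.4,1),(2.6,1.3,0),(2.6,1,0),(2.6,.7,0),(2.6,.4,0),(2.6,.2,0),(2.6,0,0),(2.6,-.3,0),(2.6,-.6,0)]
print(rows(*L).replace('; ',';\n'))
```

```text
t 9.9333 nose(dock mm) [2.7 0.5 2. ] tilt 5.05 yawerr 0.01 F dock [-0.7 -1.  -2.1] M [ 0.06 -0.18  0.03] w 0.0149
0.018 0.000 -0.000 -0.0 1.2 -0.8 0;
0.035 0.000 -0.000 -0.0 2.4 -1.7 0;
0.053 0.000 -0.000 -0.0 3.6 -2.5 0;
0.070 0.000 -0.000 -0.0 4.8 -3.2 0;
0.088 0.000 -0.000 -0.0 6.1 -3.9 0;
0.088 0.000 -0.000 -0.0 6.4 -3.9 0;
0.088 0.000 -0.000 -0.0 6.7 -3.9 0;
0.088 0.000 -0.000 -0.0 7.0 -3.9 0;
0.088 0.000 -0.000 -0.0 7.2 -3.8 0;
0.088 0.000 -0.000 -0.0 7.4 -3.8 0;
0.088 0.000 -0.000 -0.0 7.7 -3.8 0;
0.088 0.000 -0.000 -0.0 8.0 -3.8 0
```

Emit:
{"api": "send_rows", "payload": {"series": "0.018 0 0 0 1.2 -0.8 0;0.035 0 0 0 2.4 -1.7 0;0.053 0 0 0 3.6 -2.5 0;0.07 0 0 0 4.8 -3.2 0;0.088 0 0 0 6.1 -3.9 0;0.088 0 0 0 6.4 -3.9 0;0.088 0 0 0 6.7 -3.9 0;0.088 0 0 0 7 -3.9 0;0.088 0 0 0 7 -3.9 0;0.088 0 0 0 7 -3.9 0"}}

```text
clock: 10.77
position: [0.5182, 0.0769, 0.0689]
tool_rot: [-1.57, -0.0, -1.395]
force: [0.3, -0.2, -2.1]
grip_width: 0.015
```

Run:
```python
from dk import *
log([.088,0,0,0,7,-3.9]); state()
```

```text
t 10.7667 nose(dock mm) [2.3 0.5 0.4] tilt -0.02 yawerr 0.0 F dock [-0.3  0.2 -2.1] M [ 0.08  0.04 -0.02] w 0.015
```

Emit:
{"api": "send_rows", "payload": {"series": "0 0 0 0 0.2 0 0;0 0 0 0 0.4 0 0;0 0 0 0 0.4 0 0"}}

```text
clock: 11.02
position: [0.5181, 0.0768, 0.0685]
tool_rot: [-1.57, -0.001, -1.395]
force: [0.4, 0.3, -1.8]
grip_width: 0.015
```

Emit:
{"api": "send_rows", "payload": {"series": "0 0 0 0 0.2 0 0;0 0 0 0 0.4 0 0;0 0 0 0 0.4 0 0"}}

```text
clock: 11.27
position: [0.5181, 0.0767, 0.0684]
tool_rot: [-1.57, -0.001, -1.395]
force: [-1.5, -1.2, 5.1]
grip_width: 0.0151
```

Run:
```python
from dk import *
log([0,0,0,0,.8,0]); state()
```

```text
t 11.2667 nose(dock mm) [ 2.4  0.6 -0. ] tilt -0.05 yawerr -0.01 F dock [1.7 0.9 5.1] M [-0.13  0.48  0.04] w 0.0151
```

Emit:
{"api": "send_rows", "payload": {"series": "-0.004 0 0 0 0.1 0 0;-0.007 0 0 0 0.2 0.3 0;-0.007 0 0 0 0.2 0.3 0;-0.007 0 0 0 0.2 0.3 0"}}

```text
clock: 11.6
position: [0.5181, 0.0767, 0.0684]
tool_rot: [-1.577, -0.001, -1.395]
force: [-6.0, -2.2, 12.2]
grip_width: 0.0151
```

Run:
```python
from dk import *
log([-.007,0,0,0,.2,.3]); state()
```

```text
t 11.6 nose(dock mm) [ 2.8  0.7 -0.5] tilt 0.37 yawerr -0.01 F dock [ 6.3  1.1 12.2] M [-0.18  0.92 -0.01] w 0.0151
```

The moment reference turns out to be about 0.3 m above the contact (from the wall-touch data), so the earlier contact was already centred. I'm undoing that tilt.

Emit:
{"api": "send_rows", "payload": {"series": "0.004 0 0 0 -0.1 -0.2 0;0.007 0 0 0 -0.2 -0.4 0;0.007 0 0 0 -0.2 -0.4 0;0.007 0 0 0 -0.2 -0.4 0"}}

```text
clock: 11.93
position: [0.5181, 0.0767, 0.0684]
tool_rot: [-1.57, -0.001, -1.395]
force: [-1.2, -1.9, 7.6]
grip_width: 0.0153
```

Run:
```python
from dk import *
log([.007,0,0,0,-.2,-.4]); state()
```

```text
t 11.9333 nose(dock mm) [ 2.4  0.6 -0. ] tilt -0.06 yawerr -0.0 F dock [1.6 1.7 7.6] M [-0.11  0.36  0.01] w 0.0153
```

Emit:
{"api": "send_rows", "payload": {"series": "0 0 0 0 0 0 0.2;0 0 0 0 0 0 0.3;0 0 0 0 0 0 0.4;0 0 0 0 0 0 0.4;0 0 0 0 0 0 0.4;0 0 0 0 -10 0 0.4;0 0 0 0 -30 0 0.4;0 0 0 0 -55 0 0.4;0 0 0 0 -85 0 0.4;0 0 0 0 -105 0 0.4;0 0 0 0 -105 0 0.4;0 0 0 0 -105 0 0.4"}}

```text
clock: 12.93
position: [0.5183, 0.0769, 0.1746]
tool_rot: [-1.568, -0.0, -1.395]
force: [0.7, 0.6, -1.0]
grip_width: 0.0339
```

Run:
```python
from look import *
from dk import *
log([0,0,0,0,-105,0]); state()
f=cams.grab_frame('scene')[:,:,::-1]; cv2.imwrite('pics/scene_c.png',f); x,y,w,h=325,195,66,70
A=cv2.resize(f[y:y+h,x:x+w],None,fx=8,fy=8,interpolation=cv2.INTER_CUBIC)/255.
A=np.clip((A*1.6)**.5*255,0,255).astype(np.uint8)
ydv=R.from_euler('z',yd).as_matrix()
for b in PACK:
    uv=((proj('scene',(b+[.002,0,0])@ydv.T+D)-[x,y]+.5)*8-.5)
    for a in range(8):
        for c in range(a):
            if bin(a^c).count('1')==1: cv2.line(A,tuple(np.round(uv[a]).astype(int).tolist()),tuple(np.round(uv[c]).astype(int).tolist()),(0,200,0),1)
cv2.imwrite('pics/zc.png',A)
```

```text
t 12.9333 nose(dock mm) [  2.1   0.5 106.2] tilt -0.18 yawerr -0.0 F dock [-0.8 -0.5 -1. ] M [0.01 0.04 0.01] w 0.0339
```

View pics/zc.png

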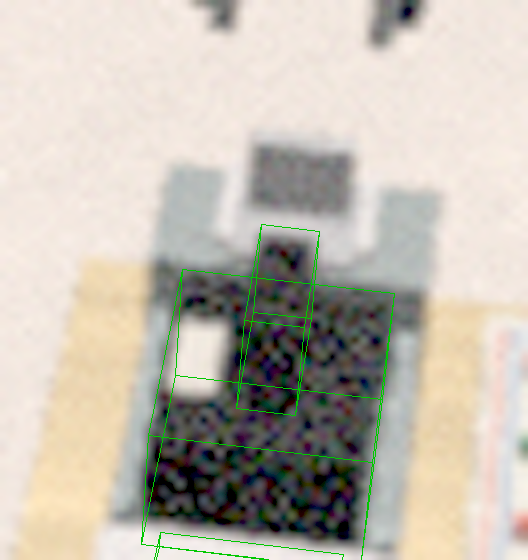

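Scene view: the pack sits level between the bay walls, with the rear block visible over the tail. The tab face centre is at px (362,217). Next I close the jaws and go behind the tab.

Run:
```python
from dk import *
o=D; Rz=R.from_euler('z',yd)
for x in (120,124,128,132): print(x,proj('scene',o+Rz.apply([x/1000,0,.057])).round(1),proj('top',o+Rz.apply([x/1000+.004,0,.069])).round(1))
for x in(155,): 
    p=o+Rz.apply([.155,0,.060]); r=toolR(yd-np.pi,0); print(p,fmt(row(p,r)))
```

```text
120 [[361.9 218.3]] [[291.6 288.3]]
124 [[362.1 217.3]] [[291.8 290. ]]
128 [[362.2 216.3]] [[292.1 291.7]]
132 [[362.4 215.3]] [[292.3 293.4]]
[0.42890201 0.06141816 0.076     ] -0.000 0.000 -0.000 -0.0 97.0 -90.2
```

Emit:
{"api": "send_rows", "payload": {"series": "0 0 0 0 0 -10 0;0 0 0 0 0 -30 0;0 0 0 0 0 -55 0;0 0 0 0 0 -78 0;0 0 0 0 0 -88 0;0 0 0 0 0 -90 0;0 0 0 0 10 -90 0;0 0 0 0 30 -90 0;0 0 0 0 55 -90 0;0 0 0 0 78 -90 0;0 0 0 0 90 -90 0;0 0 0 0 96 -90 0;0 0 0 0 96 -90 0;0 0 0 0 96 -90 0", "force": 40}}

```text
clock: 14.15
position: [0.4296, 0.0612, 0.0771]
tool_rot: [-1.57, -0.0, -1.394]
force: [0.0, 0.7, 0.7]
grip_width: -0.0001
```

Run:
```python
from dk import *
log([0,0,0,0,96,-90]); state(); p=monitor.observe()['position']; print('tcp dock',R.from_euler('z',yd).inv().apply(p-D)*1000)
f=cams.grab_frame('scene')[:,:,::-1]; cv2.imwrite('pics/scene_d.png',f); x,y,w,h=325,180,66,80
A=cv2.resize(f[y:y+h,x:x+w],None,fx=7,fy=7,interpolation=cv2.INTER_CUBIC)/255.
cv2.imwrite('pics/zd.png',np.clip((A*1.6)**.5*255,0,255).astype(np.uint8))
```

```text
t 14.15 nose(dock mm) [92.4  0.4  8.7] tilt -0.02 yawerr 0.01 F dock [-0.2 -0.7  0.7] M [0.01 0.   0.01] w -0.0001
tcp dock [154.37538994   0.35150752  61.12379421]
```

View pics/zd.png

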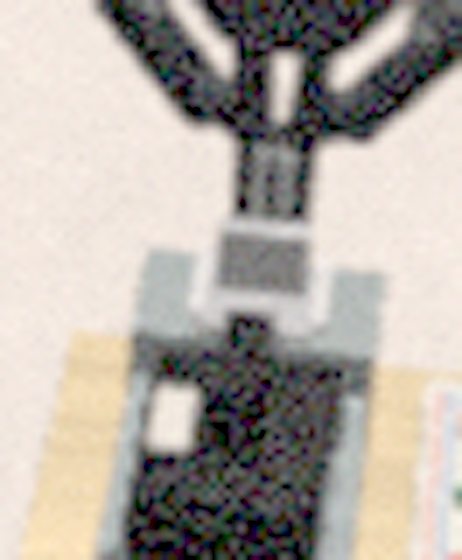

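The closed fingers stand right behind the tab. I'll push forward slowly.

Emit:
{"api": "send_rows", "payload": {"series": "0 0 0 0 0 3 0;0 0 0 0 0 6 0;0 0 0 0 0 8 0;0 0 0 0 0 10 0;0 0 0 0 0 12 0;0 0 0 0 0 14 0;0 0 0 0 0 16 0;0 0 0 0 0 18 0;0 0 0 0 0 18 0"}}

```text
clock: 14.95
position: [0.4474, 0.0643, 0.077]
tool_rot: [-1.57, -0.0, -1.395]
force: [0.1, 0.3, -0.7]
grip_width: -0.0002
```

Emit:
{"api": "send_rows", "payload": {"series": "0 0 0 0 0 1.5 0;0 0 0 0 0 3 0;0 0 0 0 0 4.5 0;0 0 0 0 0 6 0;0 0 0 0 0 7 0;0 0 0 0 0 7 0"}}

```text
clock: 15.45
position: [0.4542, 0.0655, 0.077]
tool_rot: [-1.57, -0.0, -1.394]
force: [0.6, -1.0, -0.1]
grip_width: 0.0003
```

Emit:
{"api": "send_rows", "payload": {"series": "0 0 0 0 0 1 0;0 0 0 0 0 2 0;0 0 0 0 0 2.5 0;0 0 0 0 0 2.5 0"}}

```text
clock: 15.78
position: [0.4546, 0.0654, 0.0768]
tool_rot: [-1.574, -0.001, -1.394]
force: [-11.7, -1.2, 9.5]
grip_width: 0.0002
```

Run:
```python
from dk import *
log([0,0,0,0,0,27.5]); state(); p=monitor.observe()['position']; print('tcp dock',R.from_euler('z',yd).inv().apply(p-D)*1000)
f=cams.grab_frame('scene')[:,:,::-1]; cv2.imwrite('pics/scene_e.png',f); x,y,w,h=325,180,66,80
A=cv2.resize(f[y:y+h,x:x+w],None,fx=7,fy=7,interpolation=cv2.INTER_CUBIC)/255.
cv2.imwrite('pics/ze.png',np.clip((A*1.6)**.5*255,0,255).astype(np.uint8))
```

```text
t 15.7833 nose(dock mm) [67.1  0.6  8.2] tilt 0.17 yawerr 0.01 F dock [11.8 -0.8  9.5] M [-0.14  2.5   0.01] w 0.0002
tcp dock [128.97749776   0.54124063  60.83163738]
```

View pics/ze.png

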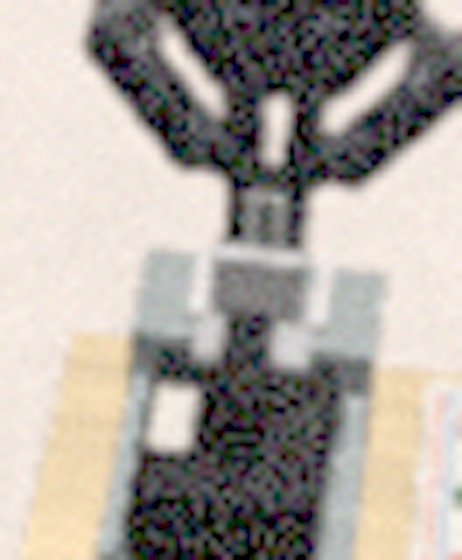

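Emit:
{"api": "send_rows", "payload": {"series": "0 0 0 0 0 0.5 0;0 0 0 0 0 1 0;0 0 0 0 0 1.5 0;0 0 0 0 0 1.5 0"}}

```text
clock: 16.17
position: [0.4547, 0.0654, 0.0767]
tool_rot: [-1.576, -0.001, -1.394]
force: [-20.7, -1.3, 15.8]
grip_width: 0.0001
```

Run:
```python
from dk import *
log([0,0,0,0,0,1.5]); state(); p=monitor.observe()['position']; print('tcp dock',R.from_euler('z',yd).inv().apply(p-D)*1000)
```

```text
t 16.1667 nose(dock mm) [67.2  0.7  7.8] tilt 0.32 yawerr 0.01 F dock [20.6 -2.4 15.8] M [-0.22  4.17  0.02] w 0.0001
tcp dock [128.89351782   0.60768143  60.652142  ]
```

Run:
```python
from dk import *
f=cams.grab_frame('scene')[:,:,::-1]; cv2.imwrite('pics/scene_f.png',f)
t=cams.grab_frame('top')[:,:,::-1]; cv2.imwrite('pics/top_f.png',t)
c=cv2.imread('pics/scene_c.png')
def g(i): return i.mean(2).astype(np.float32)
# vertical profile of tab columns
for nm,i in(('before',c),('after',f)):
    print(nm, g(i)[208:232,359:366].mean(1).round(0).astype(int).tolist())
    print('  side plate', g(i)[208:240,353:355].mean(1).round(0).astype(int).tolist())
    print('  side plate R', g(i)[208:240,370:372].mean(1).round(0).astype(int).tolist())
Rz=R.from_euler('z',yd)
for x in (124,115,106): print(x, proj('scene',D+Rz.apply([[x/1000,0,.045],[x/1000,0,.069],[x/1000-.020,.015,.045],[x/1000-.02,-.015,.045]])).round(1).tolist())
A=[]
for im in(c,f):
    A.append(cv2.resize(im[200:245,340:385],None,fx=8,fy=8,interpolation=cv2.INTER_CUBIC)/255.)
cv2.imwrite('pics/zf.png',np.clip((np.hstack(A)*1.6)**.5*255,0,255).astype(np.uint8))
```

```text
before [132, 131, 129, 118, 105, 78, 48, 38, 42, 41, 41, 39, 41, 62, 99, 104, 77, 45, 34, 29, 25, 24, 18, 17]
  side plate [132, 132, 136, 134, 129, 130, 135, 132, 125, 125, 127, 129, 125, 125, 122, 123, 108, 90, 76, 60, 44, 34, 10, 8, 12, 11, 11, 23, 29, 31, 28, 16]
  side plate R [132, 129, 128, 133, 133, 134, 129, 130, 134, 134, 128, 124, 121, 128, 126, 126, 127, 120, 91, 77, 82, 82, 53, 25, 23, 16, 8, 21, 12, 17, 14, 22]
after [57, 40, 32, 36, 33, 31, 42, 79, 102, 80, 47, 39, 43, 41, 43, 39, 29, 25, 28, 41, 41, 41, 43, 39]
  side plate [133, 132, 138, 136, 132, 133, 134, 130, 121, 123, 123, 120, 124, 121, 119, 115, 103, 95, 101, 104, 103, 100, 81, 47, 22, 15, 16, 19, 30, 32, 24, 14]
  side plate R [133, 133, 129, 133, 133, 132, 132, 134, 135, 133, 120, 119, 116, 123, 125, 126, 124, 120, 90, 73, 86, 79, 48, 28, 23, 15, 10, 16, 16, 13, 4, 15]
124 [[361.7, 221.6], [362.5, 212.9], [354.2, 225.9], [367.5, 227.5]]
115 [[361.3, 223.9], [362.1, 215.2], [353.8, 228.3], [367.1, 229.8]]
106 [[360.9, 226.2], [361.7, 217.5], [353.3, 230.6], [366.8, 232.2]]
```

View pics/zf.png

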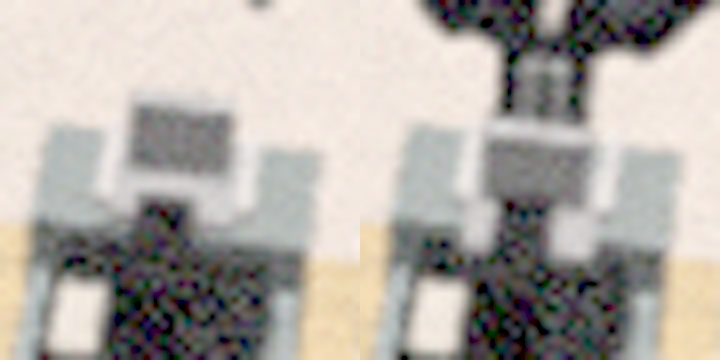

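Tab top edge moved from row 213.2 to 217.2, which is about 16 mm against 18 mm expected. The upward force is also suspicious. I'll back off, raise 7 mm and push again higher on the tab.

Emit:
{"api": "send_rows", "payload": {"series": "0 0 0 0 0 -3 0;0 0 0 0 0 -6 0;0 0 0 0 -4 -6 0;0 0 0 0 -7 -6 0;0 0 0 0 -7 -6 0"}}

```text
clock: 16.68
position: [0.4526, 0.0652, 0.0848]
tool_rot: [-1.569, -0.0, -1.395]
force: [0.2, 0.1, 0.4]
grip_width: 0.0
```

Run:
```python
from dk import *
log([0,0,0,0,-7,-6]); state(); p=monitor.observe()['position']; print('tcp dock',R.from_euler('z',yd).inv().apply(p-D)*1000)
p0,r0=load(); print('cmd dock',R.from_euler('z',yd).inv().apply(p0-D)*1000)
f=cams.grab_frame('scene')[:,:,::-1]; cv2.imwrite('pics/scene_g.png',f)
print(f.mean(2)[208:232,359:366].mean(1).round(0).astype(int).tolist())
```

```text
t 16.6833 nose(dock mm) [68.9  0.5 16.4] tilt -0.12 yawerr -0.0 F dock [-0.2 -0.1  0.4] M [0.03 0.01 0.  ] w 0.0
tcp dock [130.98795138   0.44574729  68.80647349]
cmd dock [1.31756430e+02 4.08412571e-02 6.80585946e+01]
[27, 34, 33, 35, 31, 28, 42, 78, 100, 80, 47, 39, 40, 43, 43, 38, 31, 23, 32, 37, 40, 44, 43, 33]
```

Emit:
{"api": "send_rows", "payload": {"series": "0 0 0 0 0 1.5 0;0 0 0 0 0 3 0;0 0 0 0 0 3.5 0;0 0 0 0 0 3.5 0"}}

```text
clock: 17.07
position: [0.4546, 0.0654, 0.0838]
tool_rot: [-1.572, -0.001, -1.394]
force: [-6.3, -0.4, 5.2]
grip_width: 0.0001
```

Emit:
{"api": "send_rows", "payload": {"series": "0 0 0 0 0 0.7 0;0 0 0 0 0 1.5 0;0 0 0 0 0 1.5 0;0 0 0 0 0 1.5 0"}}

```text
clock: 17.4
position: [0.4547, 0.0654, 0.0836]
tool_rot: [-1.575, -0.001, -1.394]
force: [-13.4, -1.8, 11.1]
grip_width: 0.0001
```

Run:
```python
from dk import *
log([0,0,0,0,0,5]); state(); p=monitor.observe()['position']; print('tcp dock',R.from_euler('z',yd).inv().apply(p-D)*1000)
```

```text
t 17.4 nose(dock mm) [67.1  0.7 14.9] tilt 0.23 yawerr 0.01 F dock [13.6 -0.6 11.1] M [-0.29  2.85  0.03] w 0.0001
tcp dock [128.88641746   0.60849871  67.60345691]
```

Run:
```python
from dk import *
from scipy.ndimage import shift
from scipy.optimize import minimize
c=cv2.imread('pics/scene_c.png').mean(2); 
def sub(a,b,win):
    x,y,w,h=win; B=b[y:y+h,x:x+w]
    def cost(d): return ((shift(a[y-8:y+h+8,x-8:x+w+8],d,order=3)[8:8+h,8:8+w]-B)**2).mean()
    best=min(((cost((i,j)),i,j) for i in range(-2,7) for j in (-1,0,1)))
    r=minimize(cost,best[1:],method='Nelder-Mead'); return r.x.round(2),round(r.fun,1)
for n in 'defg':
    f=cv2.imread(f'pics/scene_{n}.png').mean(2)
    print(n,'label',sub(c,f,(345,233,10,14)),'front edge/lip',sub(c,f,(338,250,40,12)),'bread(static)',sub(c,f,(385,230,30,30)),'block',sub(c,f,(344,245,28,8)))
    x0=354
f=cv2.imread('pics/scene_g.png').mean(2)
# tab: before/after
print('tab',sub(c,f,(357,215,11,6)), sub(c,f,(355,215,4,8)))
t=cv2.imread('pics/top0.png')
A=cv2.resize(t[278:310,270:320],None,fx=14,fy=14,interpolation=cv2.INTER_CUBIC)/255.
cv2.imwrite('pics/zt.png',np.clip((A*1.3)**.7*255,0,255).astype(np.uint8))
Rz=R.from_euler('z',yd); D2=np.array([.5777,.0873,.016])
for nm,P in dict(rear_in=[[104,-40,41],[104,40,41]],rear_out=[[151,-40,41],[151,40,41]],plate128=[[104,-18,45],[104,18,45],[144,-18,45],[144,18,45]],tab128=[[124,-15,69],[124,15,69],[132,-15,69],[132,15,69]]).items():
    print(nm,((proj('top',D2+Rz.apply(np.array(P)/1000))-[270,278]+.5)*14-.5).round().tolist())
```

```text
d label (array([0., 0.]), np.float64(33.2)) front edge/lip (array([0.  , 0.03]), np.float64(44.1)) bread(static) (array([-0.02,  0.  ]), np.float64(8.1)) block (array([-0.53,  0.29]), np.float64(56.3))
e label (array([-0.  ,  0.01]), np.float64(27.8)) front edge/lip (array([-0.03,  0.07]), np.float64(45.1)) bread(static) (array([-0.  , -0.01]), np.float64(8.7)) block (array([-0.53,  0.32]), np.float64(51.8))
f label (array([-0.01, -0.02]), np.float64(30.9)) front edge/lip (array([-0.01,  0.07]), np.float64(41.0)) bread(static) (array([-0.01,  0.  ]), np.float64(9.3)) block (array([-0.47,  0.2 ]), np.float64(55.7))
g label (array([-0.01, -0.  ]), np.float64(24.5)) front edge/lip (array([-0.01,  0.  ]), np.float64(38.6)) bread(static) (array([-0., -0.]), np.float64(8.5)) block (array([ 0.36, -0.31]), np.float64(59.5))
tab (array([3.81, 0.38]), np.float64(364.1)) (array([ 3.97, -0.89]), np.float64(32.8))
rear_in [[72.0, 97.0], [544.0, 26.0]]
rear_out [[111.0, 375.0], [585.0, 304.0]]
plate128 [[200.0, 76.0], [413.0, 44.0], [234.0, 313.0], [448.0, 281.0]]
tab128 [[226.0, 187.0], [406.0, 160.0], [232.0, 236.0], [413.0, 208.0]]
```

View pics/zt.png

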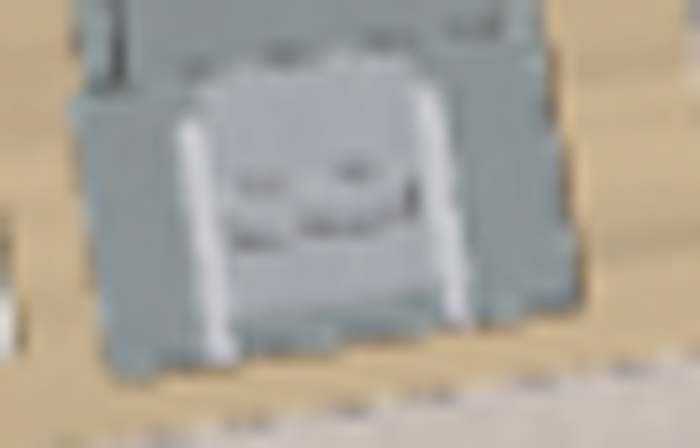

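Same hard stop at both heights, and the pack label shows zero shift. But the scene view suggests only about 16 mm of travel, so I'll clear the arm and check from the top camera, which has a better scale.

Run:
```python
from dk import *
p0,r0=load(); print(p0, fmt(row([.45,-.25,.25],r0)))
```

```text
[0.45671503 0.06633109 0.08406093] 0.000 0.000 0.000 310.2 -166.1 -62.0
```

Emit:
{"api": "send_rows", "payload": {"series": "0 0 0 0 0 -4 0;0 0 0 0 -5 -6 0;0 0 0 0 -40 -6 0;0 0 0 0 -80 -6 0;0 0 0 0 -120 -6 0;0 0 0 30 -150 -6 0;0 0 0 70 -160 -6 0;0 0 0 110 -160 -6 0;0 0 0 150 -160 -6 0;0 0 0 190 -160 -6 0;0 0 0 230 -160 -6 0;0 0 0 270 -160 -6 0;0 0 0 290 -160 -6 0;0 0 0 300 -160 -6 0;0 0 0 300 -160 -6 0"}}

```text
clock: 18.65
position: [0.5033, -0.2323, 0.2442]
tool_rot: [-1.57, -0.001, -1.397]
force: [0.1, -0.1, 0.4]
grip_width: -0.0001
```

Run:
```python
from dk import *
log([0,0,0,300,-160,-6]); state()
t=cams.grab_frame('top')[:,:,::-1]; cv2.imwrite('pics/top_h.png',t)
t2=cams.grab_frame('scene')[:,:,::-1]; cv2.imwrite('pics/scene_h.png',t2)
A=cv2.resize(t[235:310,262:324],None,fx=8,fy=8,interpolation=cv2.INTER_CUBIC)/255.
cv2.imwrite('pics/zh.png',np.clip((A*1.5)**.6*255,0,255).astype(np.uint8))
```

```text
t 18.65 nose(dock mm) [ 71.2 302.4 175.8] tilt -0.04 yawerr -0.15 F dock [-0.1  0.2  0.4] M [0.   0.03 0.01] w -0.0001
```

View pics/zh.png

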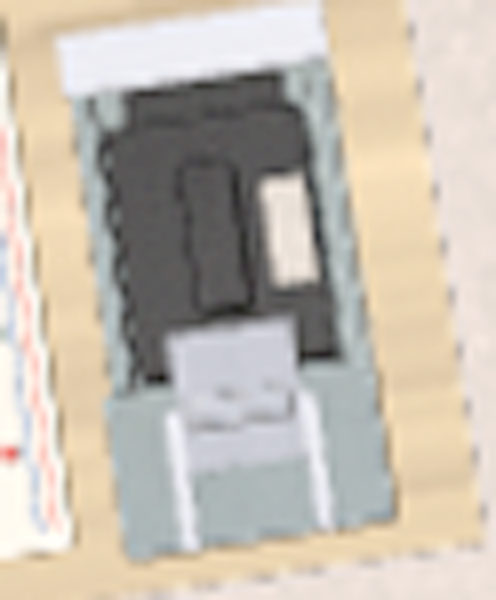

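Run:
```python
from dk import *
from scipy.ndimage import map_coordinates, gaussian_filter
a=cv2.imread('pics/top0.png').mean(2); b=cv2.imread('pics/top_h.png').mean(2)
Rz=R.from_euler('z',yd); D2=np.array([.5777,.0873,.016])
def prof(im,xs,ys,z):
    P=np.array([[x,y,z] for x in xs for y in ys])/1000; uv=proj('top',D2+Rz.apply(P))
    return map_coordinates(im,[uv[:,1],uv[:,0]],order=3).reshape(len(xs),len(ys)).mean(1)
xs=np.arange(75,156,1.)
pa=prof(a,xs,np.arange(-13,14,1),45); pb=prof(b,xs,np.arange(-13,14,1),45)
for x,u,v in zip(xs,pa,pb): print(int(x),int(u),int(v),end=' | ')
# register: plate+tab from rear part
best=[]
for d in np.arange(8,22,.1):
    m=(xs>=116)&(xs<=146); s=np.interp(xs[m]-d,xs,pb); best.append((np.std(s-pa[m]),d))
print('\nshift',min(best))
t=proj('top',D2+Rz.apply(np.array([[62+e,0,68] for e in(0,)])/1000)); print(t)
```

```text
75 87 28 | 76 87 28 | 77 87 28 | 78 87 28 | 79 87 28 | 80 87 27 | 81 86 25 | 82 86 22 | 83 86 20 | 84 86 19 | 85 86 19 | 86 86 25 | 87 86 39 | 88 86 61 | 89 86 84 | 90 86 105 | 91 86 119 | 92 85 124 | 93 85 124 | 94 86 121 | 95 85 120 | 96 85 120 | 97 86 120 | 98 86 120 | 99 85 120 | 100 83 120 | 101 81 120 | 102 81 121 | 103 85 121 | 104 93 120 | 105 102 118 | 106 110 115 | 107 112 112 | 108 111 112 | 109 110 114 | 110 110 120 | 111 110 123 | 112 110 122 | 113 110 118 | 114 110 111 | 115 110 103 | 116 110 94 | 117 110 91 | 118 110 99 | 119 111 113 | 120 109 123 | 121 107 123 | 122 104 120 | 123 102 119 | 124 102 120 | 125 106 120 | 126 110 120 | 127 112 118 | 128 110 114 | 129 106 108 | 130 101 101 | 131 95 96 | 132 90 94 | 133 90 95 | 134 98 96 | 135 107 96 | 136 112 96 | 137 111 95 | 138 109 95 | 139 109 95 | 140 110 95 | 141 110 95 | 142 109 95 | 143 106 95 | 144 101 95 | 145 95 95 | 146 89 96 | 147 87 97 | 148 86 96 | 149 84 93 | 150 81 89 | 151 79 87 | 152 81 89 | 153 89 98 | 154 102 112 | 155 112 122 | 
shift (np.float64(2.1626076382338586), np.float64(15.599999999999973))
[[288.30262991 263.38258396]]
```

Run:
```python
from dk import *
from fit import box,PACK
from scipy.ndimage import map_coordinates
b=cv2.imread('pics/top_h.png').mean(2)
Rz=R.from_euler('z',yd); D2=np.array([.5777,.0873,.016])
def prof(im,xs,ys,z):
    P=np.array([[x,y,z] for x in xs for y in ys],float)/1000; uv=proj('top',D2+Rz.apply(P))
    return map_coordinates(im,[uv[:,1],uv[:,0]],order=3).reshape(len(xs),len(ys))
xs=np.arange(5,112,1.)
for nm,ys,z in(('tail left',np.arange(-28,-21,1),38),('tail right',np.arange(21,28,1),38),('rib top',np.arange(-5,6),68)):
    p=prof(b,xs,ys,z).mean(1); print(nm,z,' '.join(f'{int(x)}:{int(v)}' for x,v in zip(xs,p)))
x,y,w,h=262,235,62,75
A=np.clip(((cv2.resize(cv2.imread('pics/top_h.png')[y:y+h,x:x+w],None,fx=8,fy=8,interpolation=cv2.INTER_CUBIC)/255.)*1.5)**.6*255,0,255).astype(np.uint8)
for bb in PACK+[box(104,151,-40,40,41,41.1),box(-6,12,-40,40,14,19)]:
    q=bb+([.002,0,0] if len([1 for k in PACK if k is bb]) else [0,0,0])
    uv=((proj('top',D2+Rz.apply(q))-[x,y]+.5)*8-.5)
    for i in range(8):
        for j in range(i):
            if bin(i^j).count('1')==1: cv2.line(A,tuple(np.round(uv[i]).astype(int).tolist()),tuple(np.round(uv[j]).astype(int).tolist()),(0,200,0),1)
cv2.imwrite('pics/zi.png',A)
```

```text
tail left 38 5:154 6:153 7:153 8:153 9:153 10:152 11:149 12:138 13:121 14:102 15:89 16:82 17:80 18:80 19:82 20:82 21:82 22:79 23:73 24:62 25:47 26:33 27:26 28:24 29:25 30:26 31:28 32:29 33:29 34:29 35:28 36:28 37:28 38:28 39:29 40:28 41:27 42:27 43:27 44:27 45:27 46:27 47:27 48:28 49:29 50:29 51:29 52:29 53:29 54:28 55:28 56:29 57:29 58:29 59:28 60:27 61:27 62:28 63:29 64:29 65:30 66:30 67:30 68:30 69:30 70:30 71:30 72:30 73:30 74:30 75:30 76:29 77:29 78:28 79:28 80:29 81:30 82:31 83:30 84:30 85:30 86:31 87:31 88:31 89:30 90:30 91:31 92:31 93:30 94:30 95:30 96:30 97:31 98:27 99:19 100:15 101:23 102:45 103:70 104:89 105:100 106:101 107:97 108:94 109:96 110:100 111:105
tail right 38 5:154 6:154 7:154 8:155 9:156 10:155 11:150 12:139 13:119 14:93 15:67 16:48 17:40 18:41 19:46 20:49 21:51 22:50 23:46 24:40 25:31 26:23 27:20 28:25 29:29 30:29 31:28 32:28 33:29 34:29 35:29 36:29 37:29 38:29 39:29 40:28 41:28 42:27 43:26 44:26 45:33 46:50 47:73 48:97 49:114 50:123 51:125 52:124 53:122 54:122 55:122 56:121 57:120 58:120 59:121 60:123 61:125 62:125 63:126 64:127 65:127 66:126 67:123 68:122 69
[... 271 characters left out ...]
 111:97
rib top 68 5:153 6:154 7:154 8:154 9:154 10:154 11:153 12:154 13:155 14:155 15:151 16:136 17:105 18:64 19:31 20:20 21:23 22:28 23:29 24:28 25:27 26:26 27:25 28:23 29:23 30:25 31:27 32:29 33:29 34:28 35:27 36:28 37:28 38:28 39:26 40:24 41:21 42:21 43:23 44:26 45:28 46:27 47:27 48:27 49:28 50:28 51:28 52:28 53:29 54:29 55:29 56:29 57:29 58:29 59:29 60:29 61:29 62:30 63:30 64:30 65:29 66:30 67:30 68:31 69:31 70:31 71:31 72:30 73:30 74:30 75:30 76:30 77:30 78:31 79:31 80:31 81:31 82:29 83:24 84:16 85:10 86:10 87:18 88:31 89:50 90:71 91:92 92:109 93:120 94:123 95:122 96:120 97:119 98:120 99:120 100:120 101:120 102:120 103:120 104:121 105:121 106:118 107:115 108:110 109:106 110:108 111:114
```

View pics/zi.png

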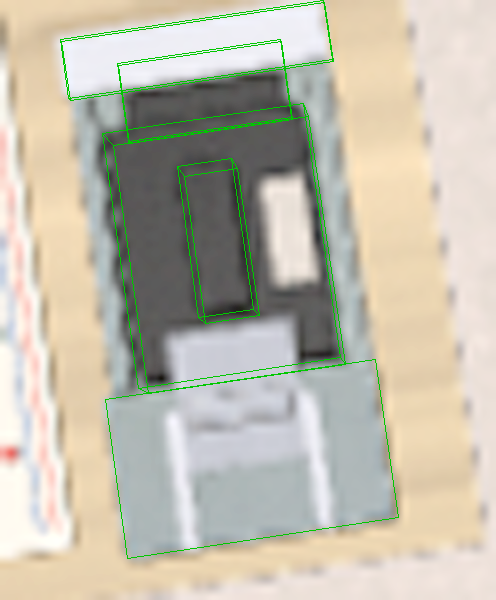

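Run:
```python
from dk import *
a=cv2.imread('pics/scene0.png').astype(int); b=cv2.imread('pics/scene_h.png').astype(int)
d=np.abs(a-b).mean(2)
for n,(x,y,w,h) in dict(jar=(162,178,32,40),spool=(130,236,34,36),driver=(494,234,22,70),red=(190,250,56,50)).items(): print(n,d[y:y+h,x:x+w].mean().round(1),d[y:y+h,x:x+w].max().round(0))
# rear block edge vs plate front in one image at side/mid columns
from scipy.ndimage import map_coordinates
Rz=R.from_euler('z',yd); D2=np.array([.5777,.0873,.016])
for f in('top0','top_h'):
    im=cv2.imread(f'pics/{f}.png').mean(2)
    for ys in(range(-36,-24),range(25,36)):
        P=np.array([[x,y,41] for x in range(92,116) for y in ys],float)/1000; uv=proj('top',D2+Rz.apply(P))
        print(f,ys,map_coordinates(im,[uv[:,1],uv[:,0]],order=3).reshape(24,-1).mean(1).astype(int).tolist())
```

```text
jar 3.0 11.0
spool 3.2 14.0
driver 3.5 17.0
red 4.3 21.0
top0 range(-36, -24) [83, 82, 81, 80, 79, 79, 79, 78, 76, 73, 71, 71, 75, 81, 86, 88, 88, 86, 86, 86, 86, 86, 86, 86]
top0 range(25, 36) [89, 90, 91, 90, 89, 88, 87, 86, 83, 79, 76, 76, 79, 84, 88, 88, 87, 86, 87, 87, 87, 86, 86, 87]
top_h range(-36, -24) [59, 60, 58, 56, 55, 54, 55, 54, 53, 53, 58, 68, 80, 91, 97, 97, 96, 95, 94, 94, 94, 94, 94, 94]
top_h range(25, 36) [61, 62, 63, 63, 62, 61, 58, 53, 48, 48, 55, 68, 82, 92, 98, 98, 96, 95, 95, 95, 95, 95, 95, 95]
```

Run:
```python
from workcell import monitor, bot
s=monitor.observe(); print(s['clock'],s['force'])
print(bot.job_done())
```

```text
18.75 [-0.93834057  0.41507687 -0.07516869]
the job is handed in; nothing more can be done
None
```

The black pack is in the dock and the catch is forward over its tail. One check on the catch's travel does not fully agree. I handed the job in at 18.75 s, with the arm clear and touching nothing.

**Pack:** I gripped it by the rib and tilted it 27°. I hooked the tongue under the lip, touching the front wall at about 5 N, and swung the pack down in stages. It touched the bay floor at about 7 N. A small extra tilt I tried there raised that to 12 N, and I undid it before letting go. After release the pictures show it flat between the walls, with the tongue under the lip.

**Catch:** I pushed the tab forward with closed fingers until it met a hard stop. A second push at a different height stopped at the same place, at 13–21 N. The pack did not move.

**Bystanders:** jar, screwdriver and spool show no change in the scene view.

**Disagreement:** both cameras put the catch's travel at about 15.7 mm, not 18 mm. The top view shows a gap between the plate and the rib, so the pack is not blocking it. I concluded that the catch is at its own stop and had started about 2 mm forward of fully back, but I could not confirm that directly.

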